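# Close-pack hexagonal jars in a carrying tray

## Robot

A 7-joint arm with a two-finger parallel gripper is mounted at the origin on a cart in front of the work surface, level with it; the furniture and walls round the work are solid. World frame = base frame: x ahead of the robot, y to its left, z up, the work surface at z = 0. Lengths are in m, angles in rad, forces in N, time in s.
With the tool pointing down it reaches from about 0.4 to 0.85 m from the base axis. Payload 10.4 kg.
Tool frame: the origin (TCP) lies at the very end of the fingers, on their centre line; the grasp point (between the pads) lies 19 mm behind it; z points along the fingers, y is the direction in which the jaws open and shut (so a half turn about z gives the same grasp; the last joint's range is limited). The gripper opens to 87 mm and grips with 3 to 60 N. Pads are 19 mm wide; open, the fingers measure 117 mm over their backs; the gripper's body (75 mm by 190 mm) begins 51 mm behind the grasp point.
Start: joints at [-1.136, 0.332, -0.065, 1.46, 0.022, 1.35, -0.088], TCP at [0.276, 0.561, 0.223] pointing down, gripper open.
Joint ranges: [-2.6, 2.6], [-0.5, 2.12], [-1.47, 1.34], [0.16, 2.42], [-1.27, 4.41], [0.06, 2.06], [-2.6, 2.6]. Speed limits (rad/s): [2.22, 2.22, 2.79, 2.79, 3.14, 3.14, 3.14].

## Interface

Orientations are given as a unit quaternion [x, y, z, w].
In Python, from bench import r gives the robot as it stands.
- The arm moves only by the tool move_arm, never from a script. Its argument "deltas" is a list of rows, each a list of 5 numbers: the gripper's target within -1 to 1 (fully open at 1, half-way at 0, shut at -1), then the shift along the tool's x, y, z as a fraction of full scale, then the turn about the tool's z as a fraction of full scale. A call has 1 to 12 rows; each row shifts and turns the commanded pose from where the row before left it, along the tool's axes as they then stand; what a row does not reach is not made up. Full scale, the value 1, is 2.5 cm for a shift and 90 degrees for a turn. A row lasts 1/12 s, in which the tool goes at most 41.7 mm and 7.16 degrees, less where a joint would pass 70% of its speed; a pose out of reach is approached as far as the arm can. A call with a number of a shift or a turn outside -1 to 1 is refused whole. A call with a gripper value outside its range is refused whole. The fingers move at their own pace and stop on an object; "squeeze" is the grip in N (left out, the last holds). Time passes only in rows, so rows that do not move let the fingers close. It gives the time, the measured TCP pose, the force and the opening at its end, in the units of the state.
- r.read_state(): the state, without advancing time (a new reading comes with each control period).
- r.camera(name): name is "side" or "top"; returns the picture (384x512x3 uint8, red, green, blue); there is no depth.
- r.camera_info(name): a dict with "K" (3x3 intrinsics, pixels), "k1" (the pictures are not rectified: a ray, as slopes to the right and down, at radius r is drawn at 1 + k1 r^2 times it, then the intrinsics apply), "R" (3x3) and "t" (3): a world point X has camera coordinates R X + t. Camera axes: x right, y down, z forward; pixel columns grow to the right and rows downward; lengths in m; the calibration is good to about 2 mm. A picture is of the moment at which its call begins. camera_info takes no time and is no camera call.
- r.close_job(): hands the job in, once; it reports no verdict.
Trained networks look in the newest picture that a camera, given by its name, has taken for a name from the list of things; names that differ only in an ending like _2 or _b are one class to them, and where a whole thing is asked for, a point or a joint stands for the part that bears it (a point fixed in the world has none). Each returns a list of dicts, best first, with "confidence" (0 to 1); they miss things now and then, are a little off and sometimes report something else, mostly with a low value. They report only what shows in the picture. A call takes as long as a camera call. They do not tell look-alikes from the thing itself.
- r.boxes_of(camera, label): "position" ([x, y, z] in m, in the coordinates of the camera as it stood for that picture, good to about 4 mm: the middle of the surface that is visible of it).
- r.tip_of(camera, label): "position" ([x, y, z] in m, in the coordinates of the camera as it stood for that picture, good to about 4 mm: a listed point, or the origin of a listed thing).
The state is a dict: "time": time; "joint_positions": joint angles; "joint_vel": joint speeds; "joint_torque": joint torques, N m; "ee_pos": TCP position; "eef_rot": TCP orientation; "ft_force": force on the tool from outside, world axes, zero at the start; "torque": the same for the moment, N m; "width": finger opening in m.
Only numpy, scipy, OpenCV 4.12 (cv2) and the standard library are available. Lean on these libraries where they do the work, as an engineer would, in place of code of your own. Each camera call takes 0.05 s, during which the arm holds its last target.

## Task

Get the hexagonal jars ready to carry: push the loose jar in the tray back between the two rear ones until it nests flat against both, then stand the two jars from the table in the free places in front, left and right, and push them back so that all five stand upright in one tight block, flat face to flat face. Finally slide the tray's wooden fence in until it is snug against the jars, and leave the other things on the table as they are.

Things in the scene. Friction and masses are not known exactly. Their poses are not given: they have to be found in the camera images.
- tray: light wooden tray with open front, fixed on the table, 251 mm (x) by 191 mm (y). Origin: centre of its underside, at table height; +x points to its back wall, away from the robot. Inside floor 9 mm above the table; inside of back wall at x = 117.5 mm, side walls at y = -87.6 and 87.6, 8 mm thick, tops 38 mm above the table; back wall top 59 mm.
- mid_place (a point): where the middle jar's underside ends up, on the tray floor; axes as the tray's; tray x 57.5, y 0 mm. The others end up round it, in this frame: back corners (30, 52) and (30, -52) mm, front (-30, 52) and (-30, -52). Every jar then has flat faces towards +x and -x and one face on the middle jar.
- fence (a joint): sliding fence of the tray, a wooden bar guided in slots of the side walls; value in m, 0 at the open front, growing towards the back wall (tray +x), stop at 0.110, starts at 0 to 0.012; stays where left (2.5 N of friction). Its flat pressing face is at tray x = -102.5 mm + value; a half-hexagon nose in its middle stands 28 mm farther in. It meets a tightly packed block at 0.100.
- fence_front (a point): centre of the fence's flat outer face (looks to tray -x), 25 mm above the table; moves with the fence; axes as the tray's. Bar: 172 mm wide, 16 mm thick, 10.5 to 39.5 mm above the table; in its middle a thumb board 70 mm wide, 10 mm thick, flush with this face, up to 61.5 mm. Free to be pushed from outside.
- jar_a: white hexagonal jar, aluminium screw lid; 60 mm across flats, 69.3 across corners; body 40 mm high, lid 53 mm wide on top up to 55.5; 0.16 kg; all five are alike, any may take any place. Origin: centre of underside; flat faces look along its +x, -x and every 60 degrees. Starts in the tray's back left corner (+y), a few mm off the walls.
- jar_b: white hexagonal jar, aluminium screw lid; 60 mm across flats, 69.3 across corners; body 40 mm high, lid 53 mm wide on top up to 55.5; 0.16 kg; all five are alike, any may take any place. Origin: centre of underside; flat faces look along its +x, -x and every 60 degrees. Starts in the tray's back right corner (-y), a few mm off the walls.
- jar_c: white hexagonal jar, aluminium screw lid; 60 mm across flats, 69.3 across corners; body 40 mm high, lid 53 mm wide on top up to 55.5; 0.16 kg; all five are alike, any may take any place. Origin: centre of underside; flat faces look along its +x, -x and every 60 degrees. Starts loose in the tray, in front of the back jars, a little crooked.
- jar_d: white hexagonal jar, aluminium screw lid; 60 mm across flats, 69.3 across corners; body 40 mm high, lid 53 mm wide on top up to 55.5; 0.16 kg; all five are alike, any may take any place. Origin: centre of underside; flat faces look along its +x, -x and every 60 degrees. Starts on the table, left of the tray.
- jar_e: white hexagonal jar, aluminium screw lid; 60 mm across flats, 69.3 across corners; body 40 mm high, lid 53 mm wide on top up to 55.5; 0.16 kg; all five are alike, any may take any place. Origin: centre of underside; flat faces look along its +x, -x and every 60 degrees. Starts on the table, right of the tray.
- dish: faceted clear dappen dish, 52 mm across, 21 mm high, standing on the table beyond the left jar; bystander. Origin: centre of its underside.
- bottle_cream: slim small bottle with a tall cap, 19 mm in diameter, 71 mm high, standing near the dish; bystander. Origin: centre of its underside.
- polish_pot: grey polish bottle with a long cap, 27 x 34 x 88 mm, standing right of the tray; bystander. Origin: centre of its underside.
- nail_file: nail file, 29 x 178 x 8 mm, lying on the table in front of the left jar; bystander. Origin: centre of its underside.
There are look-alikes about, which are no part of the job. Leave any green or orange look-alike of the jar_a alone.

How it is judged:
On the way:
1. one jar is nested between the two rear jars, touching both (centres within 63.5 mm of each) (((distance between jar_c and jar_a below 0.0635 m and distance between jar_c and jar_b below 0.0635 m) or (distance between jar_d and jar_a below 0.0635 m and distance between jar_d and jar_b below 0.0635 m) or (distance between jar_e and jar_a below 0.0635 m and distance between jar_e and jar_b below 0.0635 m))), for 0.2 s.
At the end, for the whole second after the job is handed in: All five jars at rest and upright (0.06 rad) on the tray floor, tray x over 21.5 mm, y within 60 mm of its centre line; the middle jar has its centre within 63.5 mm of all four others (60 = face to face); the fence is in to more than 0.0965 m (0.100 = touching a perfect block) (value of joint fence above 0.0965 m and velocity of joint fence between -0.005 and 0.005 m/s and x of each of jar_a, jar_b, jar_c, jar_d, jar_e in the frame of tray above 0.0215 m and y of jar_a in the frame of tray between -0.06 and 0.06 m and z of each of jar_a, jar_b, jar_c, jar_d, jar_e in the frame of tray below 0.0125 m and angle between each of jar_a, jar_b, jar_c, jar_d, jar_e's own z axis and vertical below 0.06 rad and linear speed of each of jar_a, jar_b, jar_c, jar_d, jar_e below 0.01 m/s and y of jar_b in the frame of tray between -0.06 and 0.06 m and y of jar_c in the frame of tray between -0.06 and 0.06 m and y of jar_d in the frame of tray between -0.06 and 0.06 m and y of jar_e in the frame of tray between -0.06 and 0.06 m and ((distance between jar_a and jar_b below 0.0635 m and distance between jar_a and jar_c below 0.0635 m and distance between jar_a and jar_d below 0.0635 m and distance between jar_a and jar_e below 0.0635 m) or (distance between jar_b and jar_a below 0.0635 m and distance between jar_b and jar_c below 0.0635 m and distance between jar_b and jar_d below 0.0635 m and distance between jar_b and jar_e below 0.0635 m) or (distance between jar_c and jar_a below 0.0635 m and distance between jar_c and jar_b below 0.0635 m and distance between jar_c and jar_d below 0.0635 m and distance between jar_c and jar_e below 0.0635 m) or (distance between jar_d and jar_a below 0.0635 m and distance between jar_d and jar_b below 0.0635 m and distance between jar_d and jar_c below 0.0635 m and distance between jar_d and jar_e below 0.0635 m) or (distance between jar_e and jar_a below 0.0635 m and distance between jar_e and jar_b below 0.0635 m and distance between jar_e and jar_c below 0.0635 m and distance between jar_e and jar_d below 0.0635 m))).
It fails at once if the dappen dish is moved more than 20 mm or tipped (distance of dish from where it was at the start of the episode above 0.02 m or angle between dish's own z axis and vertical above 0.3 rad).
It fails at once if the small bottle is moved more than 20 mm or tipped (distance of bottle_cream from where it was at the start of the episode above 0.02 m or angle between bottle_cream's own z axis and vertical above 0.3 rad).
It fails at once if the polish bottle is moved more than 20 mm or tipped (distance of polish_pot from where it was at the start of the episode above 0.02 m or angle between polish_pot's own z axis and vertical above 0.3 rad).
It fails at once if the nail file is moved more than 20 mm or tipped (distance of nail_file from where it was at the start of the episode above 0.02 m or angle between nail_file's own z axis and vertical above 0.3 rad).
It fails at once if a jar is tipped by more than 0.4 rad (angle between any of jar_a, jar_b, jar_c, jar_d, jar_e's own z axis and vertical above 0.4 rad).
It also fails if it takes over 72 s, if anything falls off the work surface, if the arm or the gripper's body presses on something with over 40 N, if the wrist force passes 120 N, or if a joint passes its speed limit or range.

## Working session

There is one attempt and no reset: what is moved stays moved. The work goes in short steps, Python scripts to look and compute and a tool call to move; the robot and the scene stay as the last step left them, time stands still between calls to the robot, and variables do not carry over. Pictures are saved under pics/ and viewed, and the job is handed in when it is done.

Besides the shell and the picture viewer there is one more tool, called after ">>>" as name(argument=value, ...), one argument or row to a line, values as JSON. move_arm: Moves the arm, as the interface text tells. Shift numbers are shares of 2.5 cm and turn numbers shares of 90 degrees, none past 1 either way. Its arguments: {"type":"object","properties":{"deltas":{"type":"array","items":{"type":"array","items":{"type":"number"}}},"squeeze":{"type":"number"}},"required":["deltas"]}

```bash
ls; mkdir -p pics; python3 - <<'E'
from bench import r
import cv2,numpy as np
print(r.read_state())
for c in("side","top"):
    im=r.camera(c); cv2.imwrite(f"pics/{c}0.png",im[:,:,::-1]); print(c,r.camera_info(c))
    i=r.camera_info(c);R=np.array(i["R"]);t=np.array(i["t"])
    for l in ["tray","mid_place","fence_front","jar_a","dish","bottle_cream","polish_pot","nail_file"]:
        for d in r.tip_of(c,l):
            p=np.array(d["position"]); print(l,np.round(R.T@(p-t),4),round(d["confidence"],2))
E
```

```text
pics
{'time': 0.0, 'joint_positions': array([-1.13562844,  0.33287167, -0.0647254 ,  1.4609272 ,  0.02161909,
        1.34989952, -0.08850609]), 'joint_vel': array([-0.00149149, -0.000138  , -0.00062953, -0.00036436,  0.00057471,
       -0.00092106,  0.00111414]), 'joint_torque': array([-6.98119275e-04, -6.23236728e+01,  2.42525636e-02, -3.89907753e+01,
       -6.15328085e-02,  3.95387539e-02,  1.16516067e-04]), 'ee_pos': array([0.27604532, 0.56030968, 0.22176088]), 'eef_rot': array([ 2.26869810e-01,  9.73924839e-01, -6.93838248e-04, -1.22963951e-04]), 'ft_force': array([ 0.0901866 , -0.53375663,  0.16848611]), 'torque': array([0.01476392, 0.03608012, 0.05777924]), 'width': 0.08706598003210875}
side {'K': array([[362.70850433,   0.        , 253.60255402],
       [  0.        , 362.70850433, 191.49558329],
       [  0.        ,   0.        ,   1.        ]]), 'k1': -0.06592497319206901, 'R': array([[ 0.92332752, -0.38391173, -0.0088361 ],
       [-0.20798149, -0.48059844, -0.85192068],
       [ 0.32281573,  0.78843955, -0.5235963 ]]), 't': array([-0.53721538,  0.16413826,  0.81139494])
[... 948 characters left out ...]
14981771,  0.0160771 , -0.98858292]]), 't': array([0.01965265, 0.58370535, 1.03997056])}
tray [6.265e-01 9.800e-03 2.000e-04] 0.96
mid_place [0.6817 0.0234 0.0123] 0.61
fence_front [0.5194 0.0057 0.025 ] 0.59
jar_a [ 0.7146 -0.0247  0.0103] 0.96
jar_a [ 0.737  -0.1569  0.0021] 0.82
jar_a [0.7071 0.0726 0.0062] 0.76
jar_a [ 8.39e-01 -5.00e-04  4.80e-03] 0.76
jar_a [ 0.4374  0.3172 -0.0031] 0.72
jar_a [0.6356 0.022  0.0076] 0.7
jar_a [ 0.4631 -0.3065 -0.0012] 0.57
dish [0.5179 0.0065 0.0217] 0.74
dish [0.6514 0.2625 0.0055] 0.54
bottle_cream [0.6958 0.2137 0.0043] 0.58
bottle_cream [ 0.7143 -0.0266  0.0104] 0.36
polish_pot [ 0.6522 -0.3197 -0.0013] 0.72
nail_file [ 0.3416  0.1675 -0.0028] 0.86
```

View pics/side0.png

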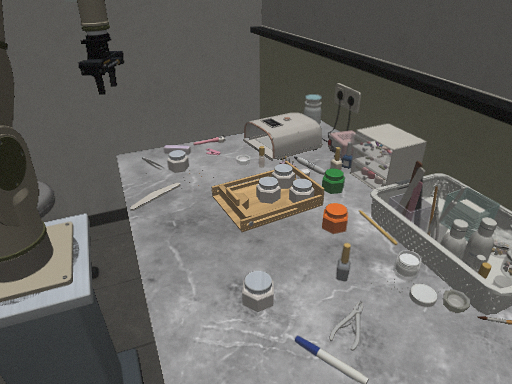

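View pics/top0.png

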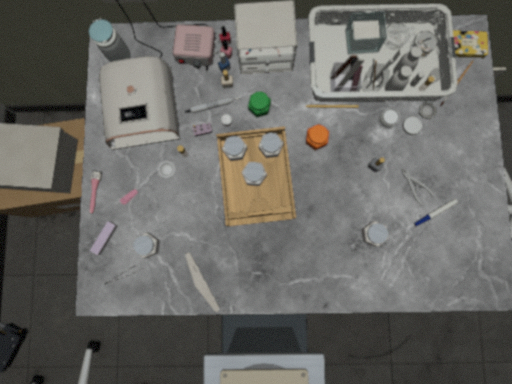

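```bash
python3 - <<'E'
import cv2,numpy as np
im=cv2.imread("pics/top0.png")
cv2.imwrite("pics/t1.png",cv2.resize(im[120:232,205:305],None,fx=5.2,fy=5.2,interpolation=cv2.INTER_CUBIC))
a=cv2.resize(im[225:267,120:170],None,fx=8,fy=8,interpolation=cv2.INTER_CUBIC)
b=cv2.resize(im[212:254,350:400],None,fx=8,fy=8,interpolation=cv2.INTER_CUBIC)
cv2.imwrite("pics/t2.png",np.hstack([a,b]))
im=cv2.imread("pics/side0.png")
cv2.imwrite("pics/s1.png",cv2.resize(im[155:230,205:335],None,fx=6,fy=6,interpolation=cv2.INTER_CUBIC))
a=cv2.resize(im[140:180,153:203],None,fx=8,fy=8,interpolation=cv2.INTER_CUBIC)
b=cv2.resize(im[270:310,233:283],None,fx=8,fy=8,interpolation=cv2.INTER_CUBIC)
cv2.imwrite("pics/s2.png",np.hstack([a,b]))
E
```

```text
(no output)
```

View pics/t1.png

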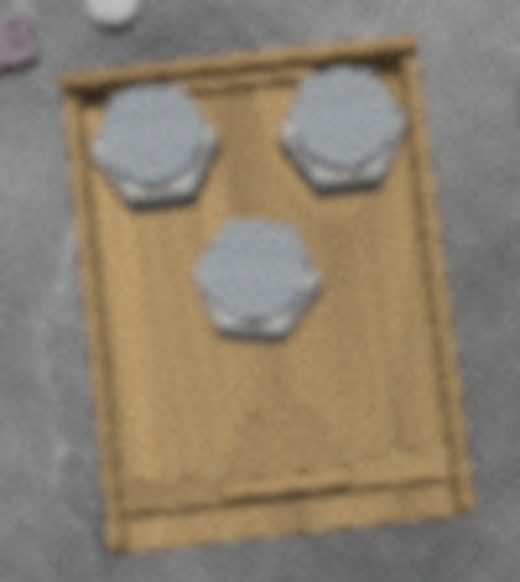

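View pics/t2.png

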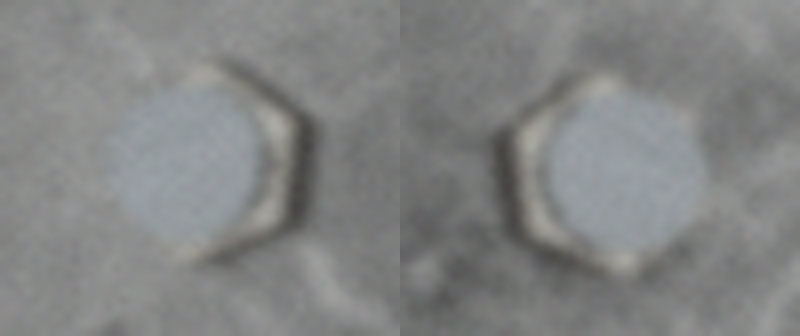

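View pics/s1.png

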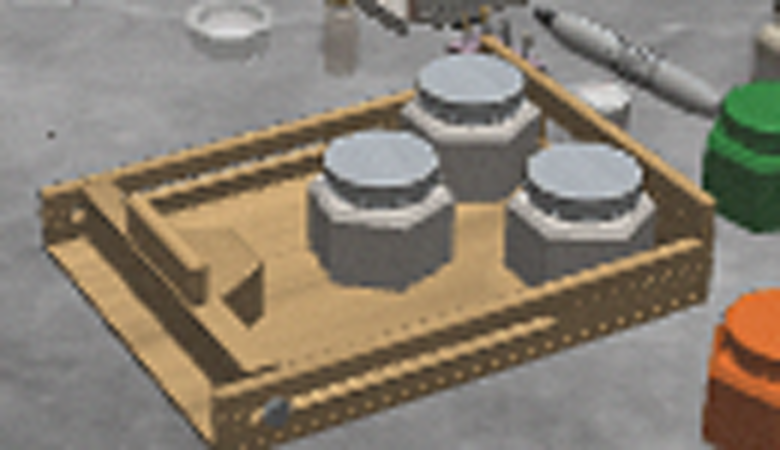

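View pics/s2.png

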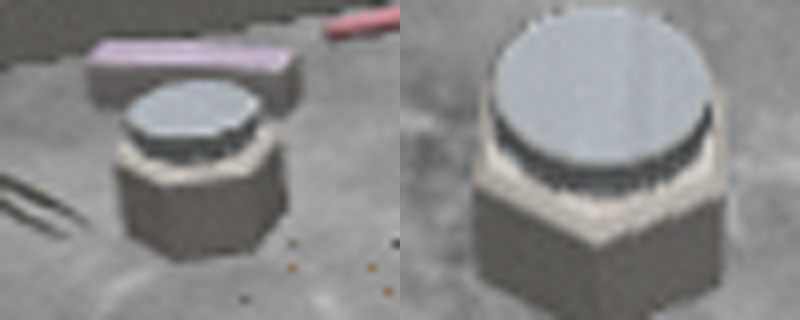

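```bash
cat > h.py <<'E'
import cv2,numpy as np
from scipy.optimize import minimize,least_squares
from scipy.ndimage import map_coordinates
from bench import r
INF={c:r.camera_info(c) for c in("side","top")}
def proj(c,X):
    i=INF[c];X=np.atleast_2d(X);p=X@np.array(i["R"]).T+np.array(i["t"])
    s=p[:,:2]/p[:,2:];s=s*(1+i["k1"]*(s**2).sum(1,keepdims=True))
    K=np.array(i["K"]);return s@K[:2,:2].T+K[:2,2]
def ray_z(c,uv,z):
    # world point at height z seen at pixel
    i=INF[c];R=np.array(i["R"]);t=np.array(i["t"])
    f=lambda q:(proj(c,[[q[0],q[1],z]])-uv)[0]
    s=least_squares(f,[.6,0]);return s.x
def grad(im):
    g=cv2.GaussianBlur(im.astype(np.float32),(0,0),1.0)
    gx=cv2.Sobel(g,cv2.CV_32F,1,0,ksize=3);gy=cv2.Sobel(g,cv2.CV_32F,0,1,ksize=3)
    return gx,gy
def seg(P,n=15,closed=True):
    P=np.array(P,float);out=[]
    m=len(P) if closed else len(P)-1
    for k in range(m):
        a,b=P[k],P[(k+1)%len(P)]
        w=np.linspace(.05,.95,n)[:,None];out.append(a*(1-w)+b*w)
    return out
def edgescore(G,c,segs):
    tot=0;n=0
    gx,gy=G[c]
    for s in segs:
        p=proj(c,s);d=p[-1]-p[0]
        nrm=np.array([-d[1],d[0]])/(np.linalg.norm(d)+1e-9)
        v=map_coordinates(gx,[p[:,1],p[:,0]],order=1,mode='nearest',cval=0)*nrm[0][...,None] if gx.ndim==2 else 0
        v=v+map_coordinates(gy,[p[:,1],p[:,0]],order=1,mode='nearest')*nrm[1]
        tot+=np.abs(v).mean()*1;n+=1
    return tot/n
def place(P,x,y,yaw,z0):
    P=np.array(P,float);c,s=np.cos(yaw),np.sin(yaw)
    return np.c_[x+c*P[:,0]-s*P[:,1],y+s*P[:,0]+c*P[:,1],P[:,2]+z0]
HEX=[(.03464*np.cos(np.pi/6+k*np.pi/3),.03464*np.sin(np.pi/6+k*np.pi/3)) for k in range(6)]
def jarsegs(c,x,y,yaw,z0):
    cam=-np.array(INF[c]["R"]).T@np.array(INF[c]["t"])
    S=[]
    a=np.linspace(0,2*np.pi,25)
    circ=place(np.c_[.0265*np.cos(a),.0265*np.sin(a),a*0+.0555],x,y,0,z0)
    lid=[circ[k:k+2] for k in range(24)]
    lid=[np.linspace(q[0],q[1],4) for q in lid]
    top=place([(u,v,.04) for u,v in HEX],x,y,yaw,z0)
    bot=place([(u,v,0) for u,v in HEX],x,y,yaw,z0)
    body=[]
    w=np.linspace(.05,.95,12)[:,None]
    d=cam[:2]-[x,y]
    for k in range(6):
        a,b=top[k],top[(k+1)%6];m=(a+b)/2-[x,y,z0]
        face=(m[:2]@d)>0
        if face:
            body.append(a*(1-w)+b*w)
            a2,b2=bot[k],bot[(k+1)%6]; body.append(a2*(1-w)+b2*w)
    return lid,body
def fitjar(G,x,y,z0,cams=("side","top"),r0=.012):
    def sc(q):
        s=0
        for c in cams:
            l,b=jarsegs(c,q[0],q[1],q[2],z0)
            s+=edgescore(G,c,l)+1.5*edgescore(G,c,b)
        return -s
    best=None
    for yaw in np.radians(np.arange(0,60,7.5)):
        for dx in (-.006,0,.006):
            for dy in(-.006,0,.006):
                v=sc([x+dx,y+dy,yaw])
                if best is None or v<best[0]: best=(v,[x+dx,y+dy,yaw])
    o=minimize(sc,best[1],method="Nelder-Mead",options=dict(initial_simplex=[best[1]]+[list(np.array(best[1])+e) for e in np.diag([.003,.003,.08])],xatol=1e-5,fatol=1e-3))
    return o.x,-o.fun
def traysegs(x,y,yaw):
    L=.1255;W=.0955
    S=[]
    w=np.linspace(.05,.95,40)[:,None]
    def ln(a,b):
        P=place([a,b],x,y,yaw,0);S.append(P[0]*(1-w)+P[1]*w)
    ln((-L,W,.038),(L-.008,W,.038));ln((-L,-W,.038),(L-.008,-W,.038))
    ln((L,-W,.059),(L,W,.059));ln((L-.008,-W,.059),(L-.008,W,.059))
    ln((-L,W-.008,.038),(L-.008,W-.008,.038));ln((-L,-W+.008,.038),(L-.008,-W+.008,.038))
    ln((-L,-W,.0),(-L,W,.0)); ln((-L,-W,.0),(L,-W,.0))
    return S
def fittray(G,x,y,yaw,cams=("side","top")):
    def sc(q): return -sum(edgescore(G,c,traysegs(*q)) for c in cams)
    best=None
    for a in np.radians(np.arange(-4,14,1.5)):
      for dx in np.arange(-.008,.009,.004):
        for dy in np.arange(-.008,.009,.004):
          q=[x+dx,y+dy,a];v=sc(q)
          if best is None or v<best[0]:best=(v,q)
    o=minimize(sc,best[1],method="Nelder-Mead",options=dict(initial_simplex=[best[1]]+[list(np.array(best[1])+e) for e in np.diag([.003,.003,.02])],xatol=1e-5,fatol=1e-3))
    return o.x,-o.fun
def draw(c,im,segs,sc=1,off=(0,0),col=(0,0,255)):
    for s in segs:
        p=(proj(c,s)-off+.5)*sc
        cv2.polylines(im,[np.round(p).astype(int)],False,col,1)
def grads(files):
    return {c:grad(cv2.cvtColor(cv2.imread(f),cv2.COLOR_BGR2GRAY)) for c,f in files.items()}
def totray(T,p):
    d=np.array(p[:2])-T[:2];c,s=np.cos(T[2]),np.sin(T[2]);return np.array([c*d[0]+s*d[1],-s*d[0]+c*d[1]])
E
python3 - <<'E'
from h import *
F={"side":"pics/side0.png","top":"pics/top0.png"}
G=grads(F)
for cams in (("side","top"),("side",),("top",)):
    T,s=fittray(G,.6255,.012,.08,cams);print(cams,"tray",T,np.degrees(T[2]),s)
    if len(cams)==2:T0=T
    for n,x,y,z in [("a",.707,.0717,.009),("b",.7136,-.0266,.009),("c",.633,.02,.009),("d",.44,.3165,0),("e",.4617,-.3057,0)]:
        q,s=fitjar(G,x,y,z,cams); print(n,q.round(4),"yaw",round(np.degrees(q[2]),1),"tray",totray(T,q).round(4),"relyaw",round(np.degrees(q[2]-T[2])%60,1),round(s,1))
        if len(cams)==2: (globals().setdefault('J',[])).append((q,z))
for c,(x0,y0,x1,y1) in {"side":(205,155,335,230),"top":(205,120,305,232)}.items():
    k=6 if c=="side" else 5.2
    im=cv2.resize(cv2.imread(F[c])[y0:y1,x0:x1],None,fx=k,fy=k,interpolation=cv2.INTER_CUBIC)
    draw(c,im,traysegs(*T0),k,(x0,y0))
    for q,z in J[:3]:
        l,b=jarsegs(c,*q,z);draw(c,im,l+b,k,(x0,y0),(0,255,0))
    cv2.imwrite(f"pics/ov_{c}.png",im)
ims=[]
for c,(x0,y0) in [("side",(153,140)),("side",(233,270)),("top",(120,225)),("top",(350,212))]:
    im=cv2.resize(cv2.imread(F[c])[y0:y0+42,x0:x0+50],None,fx=7,fy=7,interpolation=cv2.INTER_CUBIC)
    for q,z in J[3:]:
        l,b=jarsegs(c,*q,z);draw(c,im,l+b,7,(x0,y0),(0,255,0))
    ims.append(im)
cv2.imwrite("pics/ov_j.png",np.vstack([np.hstack(ims[:2]),np.hstack(ims[2:])]))
E
```

```text
('side', 'top') tray [0.61892347 0.01000592 0.1005402 ] 5.760529240873649 138.90286736461414
a [0.7044 0.0687 0.5662] yaw 32.4 tray [0.091  0.0498] relyaw 26.7 456.7
b [ 0.7113 -0.0328  0.0231] yaw 1.3 tray [ 0.0876 -0.0519] relyaw 55.6 511.1
c [0.632  0.0147 0.91  ] yaw 52.1 tray [0.0135 0.0034] relyaw 46.4 507.5
d [0.4417 0.3117 0.4408] yaw 25.3 tray [-0.1461  0.3179] relyaw 19.5 463.6
e [ 0.4631 -0.3067  0.5464] yaw 31.3 tray [-0.1868 -0.2994] relyaw 25.5 418.3
('side',) tray [0.62369482 0.0105261  0.10971229] 6.286050925160446 100.5225202572507
a [0.703  0.0676 0.188 ] yaw 10.8 tray [0.085 0.048] relyaw 4.5 319.0
b [ 0.7101 -0.033   0.815 ] yaw 46.7 tray [ 0.0811 -0.0527] relyaw 40.4 360.8
c [0.6317 0.0147 0.9199] yaw 52.7 tray [0.0084 0.0033] relyaw 46.4 406.1
d [0.4408 0.3087 0.419 ] yaw 24.0 tray [-0.1491  0.3164] relyaw 17.7 353.0
e [ 0.4631 -0.3074  0.5465] yaw 31.3 tray [-0.1944 -0.2985] relyaw 25.0 276.1
('top',) tray [0.61893129 0.01899561 0.07600799] 4.354937039987357 39.48107986721057
a [0.706  0.0721 0.0613] yaw 3.5 tray [0.0909 0.0463] relyaw 59.2 186.4
b [ 0.7136 -0.0288  0.1524] yaw 8.7 tray [ 0.0907 -0.0548] relyaw 4.4 187.9
c [0.6338 0.0174 0.9262] yaw 53.1 tray [ 0.0148 -0.0027] relyaw 48.7 109.1
d [0.4424 0.3136 0.4121] yaw 23.6 tray [-0.1536  0.3071] relyaw 19.3 143.8
e [ 0.4623 -0.3052  0.5278] yaw 30.2 tray [-0.1808 -0.3113] relyaw 25.9 155.4
```

View pics/ov_side.png

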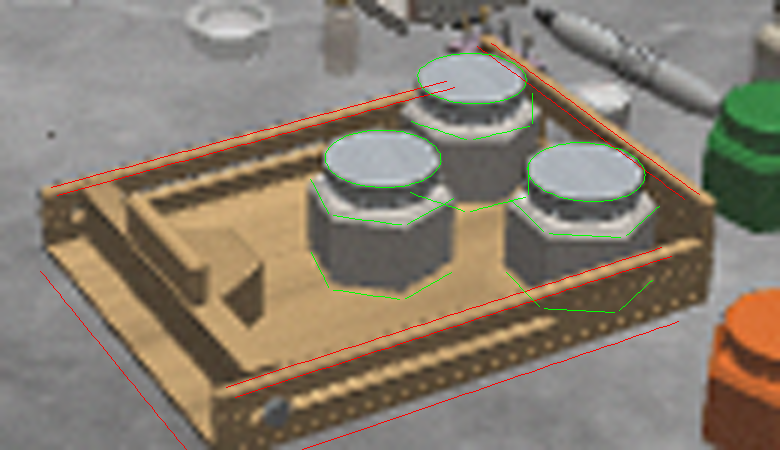

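View pics/ov_top.png

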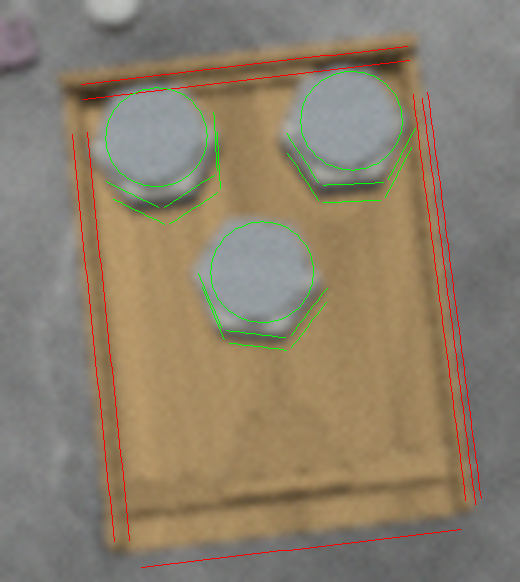

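View pics/ov_j.png

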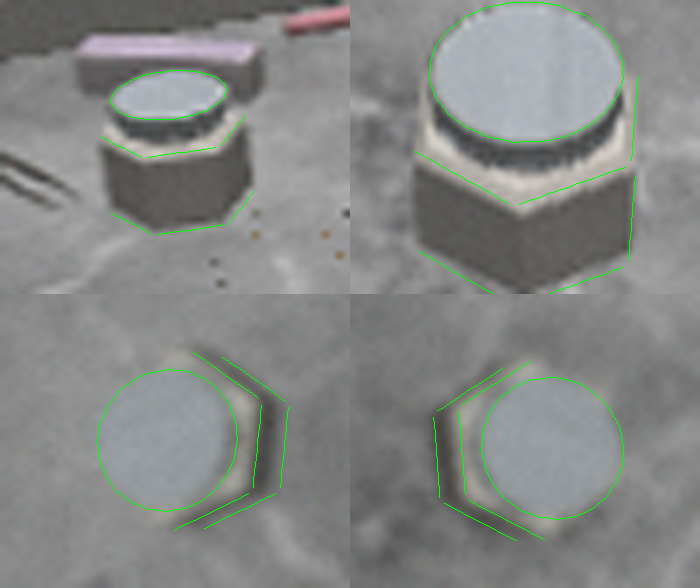

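```bash
cat > t.py <<'E'
from h import *
def cv(cx,cy,k,o): return np.array([o[0]+(cx+.5)/k-.5,o[1]+(cy+.5)/k-.5])
L=.1255;W=.0955
pts={"top":[((62,76),(L,W,.059)),((413,38),(L,-W,.059)),((110,548),(-L,W,.038)),((472,508),(-L,-W,.038))],
"side":[((214,388),(-L,-W,.038)),((42,193),(-L,W,.038)),((713,204),(L,-W,.059)),((482,38),(L,W,.059)),((213,447),(-L,-W,0)),((44,246),(-L,W,0))]}
obs=[]
for c in pts:
    k,o=(5.2,(205,120)) if c=="top" else (6,(205,155))
    for p,m in pts[c]: obs.append((c,cv(*p,k,o),m))
def fit(cams):
    f=lambda q:np.concatenate([(proj(c,place([m],*q,0))[0]-uv) for c,uv,m in obs if c in cams])
    s=least_squares(f,[.6255,.012,.08]);return s.x,f(s.x)
for cams in(("top","side"),("top",),("side",)):
    q,res=fit(cams);print(cams,q.round(4),np.degrees(q[2]));print(res.reshape(-1,2).round(1).tolist())
E
python3 t.py
```

```text
('top', 'side') [0.6249 0.015  0.0899] 5.148812039997342
[[-1.2, -0.7], [0.8, -0.8], [-1.2, 0.6], [-0.2, 0.8], [-0.2, 0.9], [-0.9, -1.6], [0.6, -1.1], [1.2, -1.5], [0.4, 3.4], [-0.3, 0.9]]
('top',) [0.6249 0.0138 0.0953] 5.462967988330616
[[-1.0, -0.5], [1.0, -1.0], [-0.5, 0.8], [0.5, 0.6]]
('side',) [0.6256 0.0174 0.0862] 4.938673491248966
[[-0.5, 0.3], [-0.9, -2.1], [0.4, -1.5], [1.2, -1.8], [0.1, 2.8], [-0.3, 0.3]]
```

```bash
cat > p.py <<'E'
import sys,numpy as np
from bench import r
s=r.read_state();p=np.array(s["ee_pos"]);q=s["eef_rot"]
from scipy.spatial.transform import Rotation as Ro
R=Ro.from_quat(q).as_matrix();jaw=np.degrees(np.arctan2(R[1,1],R[0,1]))
print("t",round(s["time"],2),"pos",p.round(4),"jaw",round(jaw,2),"w",round(s["width"],4),"F",np.round(s["ft_force"],1),"zaxis",R[:,2].round(3),"j7",round(s["joint_positions"][6],2))
if len(sys.argv)>4:
    x,y,z,j=map(float,sys.argv[1:5])
    d=((jaw-j)+90)%180-90
    jn=jaw-d;a=np.radians(jn)
    yv=np.array([np.cos(a),np.sin(a)]);xv=np.array([-np.sin(a),np.cos(a)])
    e=np.array([x,y])-p[:2]
    print("turn first (units)",round(d/90,3),"= deg",round(d,1),"; then x,y,z units:",np.round([e@xv/.025,e@yv/.025,(p[2]-z)/.025],2))
    a=np.radians(jaw);yv=np.array([np.cos(a),np.sin(a)]);xv=np.array([-np.sin(a),np.cos(a)])
    print("shift first x,y,z:",np.round([e@xv/.025,e@yv/.025,(p[2]-z)/.025],2))
E
python3 p.py .633 .016 .13 -7.3
```

```text
t 0.9 pos [0.2762 0.5607 0.2226] jaw 63.77 w 0.0869 F [-0.1 -0.2  0.5] zaxis [ 0.  0. -1.] j7 -0.09
turn first (units) 0.79 = deg 71.1 ; then x,y,z units: [-19.8   16.92   3.7 ]
shift first x,y,z: [-22.43 -13.24   3.7 ]
```

>>> move_arm(
  deltas=[
    [1,0,0,0,0.079],
    [1,0,0,0,0.079],
    [1,0,0,0,0.079],
    [1,0,0,0,0.079],
    [1,0,0,0,0.079],
    [1,0,0,0,0.079],
    [1,0,0,0,0.079],
    [1,0,0,0,0.079],
    [1,0,0,0,0.079],
    [1,0,0,0,0.079],
  ],
)

```text
time: 1.73
ee_pos: [0.2762, 0.5607, 0.2226]
eef_rot: [0.753, 0.658, 0.0, -0.0]
ft_force: [0.1, 0.5, 0.2]
width: 0.0869
```

>>> move_arm(
  deltas=[
    [1,-0.8,0.7,0,0],
    [1,-0.8,0.7,0,0],
    [1,-0.8,0.7,0,0],
    [1,-0.8,0.7,0,0],
    [1,-0.8,0.7,0,0],
    [1,-0.8,0.7,0,0],
    [1,-0.8,0.7,0,0],
    [1,-0.8,0.7,0,0],
    [1,-0.8,0.7,0,0],
    [1,-0.8,0.7,0,0],
    [1,-0.8,0.7,0,0],
    [1,-0.8,0.7,0,0],
  ],
)

```text
time: 2.73
ee_pos: [0.4545, 0.2947, 0.2228]
eef_rot: [0.751, 0.66, 0.0, -0.0]
ft_force: [0.8, -0.7, 0.1]
width: 0.0875
```

```bash
python3 p.py .633 .016 .13 -7.3
```

```text
t 2.73 pos [0.4545 0.2947 0.2228] jaw -7.33 w 0.0875 F [ 0.8 -0.7  0.1] zaxis [ 0.  0. -1.] j7 -0.75
turn first (units) -0.0 = deg -0.0 ; then x,y,z units: [-10.15   8.5    3.71]
shift first x,y,z: [-10.15   8.5    3.71]
```

>>> move_arm(
  deltas=[
    [1,-0.85,0.71,0.3,0],
    [1,-0.85,0.71,0.3,0],
    [1,-0.85,0.71,0.3,0],
    [1,-0.85,0.71,0.3,0],
    [1,-0.85,0.71,0.3,0],
    [1,-0.85,0.71,0.3,0],
    [1,-0.85,0.71,0.3,0],
    [1,-0.85,0.71,0.3,0],
    [1,-0.85,0.71,0.3,0],
    [1,-0.85,0.71,0.3,0],
    [1,-0.85,0.71,0.3,0],
    [1,-0.85,0.71,0.3,0],
  ],
)

```text
time: 3.73
ee_pos: [0.6333, 0.0147, 0.1322]
eef_rot: [0.751, 0.661, 0.0, -0.0]
ft_force: [-0.1, 0.3, 1.1]
width: 0.087
```

```bash
python3 - <<'E'
from h import *
for c in("side","top"):
    cv2.imwrite(f"pics/{c}1.png",r.camera(c)[:,:,::-1])
a=cv2.imread("pics/side1.png")[110:230,200:340];cv2.imwrite("pics/s1b.png",cv2.resize(a,None,fx=5,fy=5,interpolation=cv2.INTER_CUBIC))
E
python3 p.py .633 .016 .015 -7.3
```

```text
t 3.83 pos [0.6333 0.0102 0.1312] jaw -7.67 w 0.0867 F [-0.7 -0.3  0.1] zaxis [-0.001 -0.003 -1.   ] j7 -0.07
turn first (units) -0.004 = deg -0.4 ; then x,y,z units: [ 0.23 -0.04  4.65]
shift first x,y,z: [ 0.23 -0.04  4.65]
```

View pics/s1b.png

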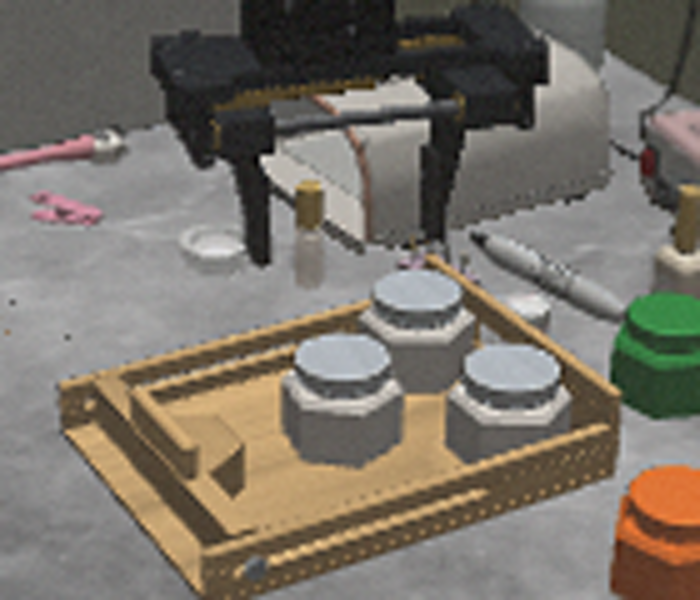

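```bash
python3 - <<'E'
from h import *
p=np.array([.6333,.0102,.1312]);j=np.radians(-7.5);d=np.array([np.cos(j),np.sin(j),0])
for o in(-.051,.051): print(((proj("side",p+d*o)[0]-[200,110])*5).round())
F={"side":"pics/side0.png","top":"pics/top0.png"};G=grads(F)
# top-only fits restricted, lids only positions
def lid(c,x,y,z0):
    f=lambda q:-edgescore(G,c,jarsegs(c,q[0],q[1],0,z0)[0])
    o=minimize(f,[x,y],method="Nelder-Mead",options=dict(initial_simplex=[[x,y],[x+.004,y],[x,y+.004]]));return o.x.round(4),round(-o.fun,1)
for n,x,y,z in [("a",.705,.07,.009),("b",.7126,-.03,.009),("c",.633,.016,.009),("d",.4417,.3117,0),("e",.4631,-.3065,0)]:
    print(n,lid("side",x,y,z),lid("top",x,y,z))
E
```

```text
[255. 260.]
[440. 236.]
a (array([0.7038, 0.0684]), np.float64(145.6)) (array([0.7061, 0.0742]), np.float64(67.6))
b (array([ 0.7104, -0.0317]), np.float64(199.9)) (array([ 0.7141, -0.0309]), np.float64(75.9))
c (array([0.6314, 0.0155]), np.float64(203.6)) (array([0.6273, 0.0179]), np.float64(37.1))
d (array([0.4418, 0.3097]), np.float64(168.9)) (array([0.4418, 0.304 ]), np.float64(55.6))
e (array([ 0.4631, -0.3074]), np.float64(120.1)) (array([ 0.4645, -0.307 ]), np.float64(47.3))
```

>>> move_arm(
  deltas=[
    [0.7,0.2,-0.06,0,0],
    [0.7,0,0,0,0],
    [0.7,0,0,0.5,0],
    [0.7,0,0,0.7,0],
    [0.7,0,0,0.7,0],
  ],
)

```text
time: 4.25
ee_pos: [0.6317, 0.0226, 0.0844]
eef_rot: [0.75, 0.661, 0.001, 0.0]
ft_force: [-0.8, -0.6, 0.4]
width: 0.0747
```

```bash
python3 - <<'E'
from h import *
for c in("side","top"):
    cv2.imwrite(f"pics/{c}2.png",r.camera(c)[:,:,::-1])
a=cv2.imread("pics/side2.png")[130:230,210:330];a=cv2.resize(a,None,fx=5,fy=5,interpolation=cv2.INTER_CUBIC);
cv2.imwrite("pics/s2b.png",a)
E
python3 p.py .632 .015 .016 -7.3
```

```text
t 4.35 pos [0.6295 0.0224 0.0818] jaw -7.21 w 0.0742 F [-1.   0.6 -0.4] zaxis [-0.005  0.    -1.   ] j7 -0.07
turn first (units) 0.001 = deg 0.1 ; then x,y,z units: [-0.28  0.14  2.63]
shift first x,y,z: [-0.28  0.14  2.63]
```

View pics/s2b.png

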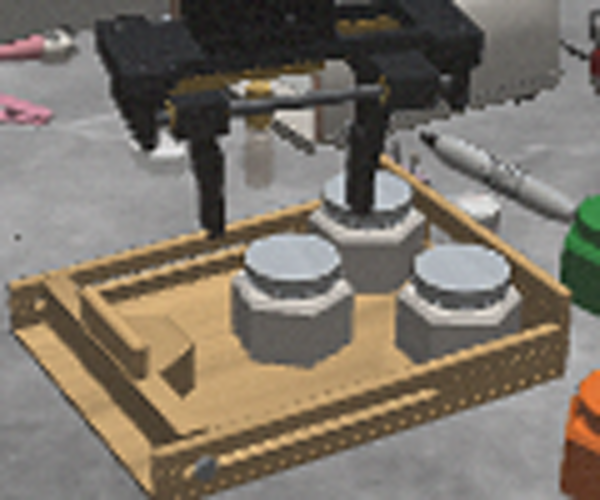

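>>> move_arm(
  deltas=[
    [0.7,-0.2,0.1,0,0],
    [0.7,0,0,0,0],
    [0.7,0,0,0,0],
    [0.7,0,0,0,0],
  ],
)

```text
time: 4.68
ee_pos: [0.6342, 0.0156, 0.0861]
eef_rot: [0.751, 0.66, 0.001, 0.0]
ft_force: [0.3, -0.7, 0.4]
width: 0.0741
```

```bash
python3 p.py .632 .015 .016 -7.3
```

```text
t 4.68 pos [0.6342 0.0156 0.0861] jaw -7.34 w 0.0741 F [ 0.3 -0.7  0.4] zaxis [ 0.002  0.    -1.   ] j7 -0.06
turn first (units) -0.0 = deg -0.0 ; then x,y,z units: [-0.04 -0.09  2.8 ]
shift first x,y,z: [-0.04 -0.09  2.8 ]
```

>>> move_arm(
  deltas=[
    [0.7,0,-0.08,0.5,0],
    [0.7,0,0,0.6,0],
    [0.7,0,0,0.6,0],
    [0.7,0,0,0.5,0],
    [0.7,0,0,0.4,0],
    [0.7,0,0,0.15,0],
    [0.7,0,0,0,0],
    [0.7,0,0,0,0],
  ],
)

```text
time: 5.35
ee_pos: [0.6319, 0.0158, 0.0165]
eef_rot: [0.751, 0.66, 0.0, 0.0]
ft_force: [-0.1, 0.6, 0.4]
width: 0.0741
```

```bash
python3 p.py .632 .015 .016 -7.3
```

```text
t 5.35 pos [0.6319 0.0158 0.0165] jaw -7.33 w 0.0741 F [-0.1  0.6  0.4] zaxis [ 0. -0. -1.] j7 -0.03
turn first (units) -0.0 = deg -0.0 ; then x,y,z units: [-0.03  0.01  0.02]
shift first x,y,z: [-0.03  0.01  0.02]
```

Close on jar C gently.

>>> move_arm(
  deltas=[
    [0.3,0,0,0,0],
    [0.2,0,0,0,0],
    [0.2,0,0,0,0],
    [0.2,0,0,0,0],
    [0.2,0,0,0,0],
  ],
  squeeze=10,
)

```text
time: 5.77
ee_pos: [0.6322, 0.0159, 0.017]
eef_rot: [0.751, 0.66, 0.001, 0.0]
ft_force: [0.0, -0.2, 3.8]
width: 0.06
```

```bash
python3 - <<'E'
from h import *
for c in("side","top"):
    cv2.imwrite(f"pics/{c}3.png",r.camera(c)[:,:,::-1])
a=cv2.imread("pics/side3.png")[130:230,210:330];a=cv2.resize(a,None,fx=5,fy=5,interpolation=cv2.INTER_CUBIC);
cv2.imwrite("pics/s3b.png",a)
E
python3 p.py .632 .015 .016 5.2
```

```text
t 5.87 pos [0.6321 0.0159 0.0169] jaw -7.33 w 0.0602 F [0.  0.3 5.6] zaxis [ 0.001  0.    -1.   ] j7 -0.03
turn first (units) -0.139 = deg -12.5 ; then x,y,z units: [-0.03 -0.01  0.04]
shift first x,y,z: [-0.04 -0.    0.04]
```

View pics/s3b.png

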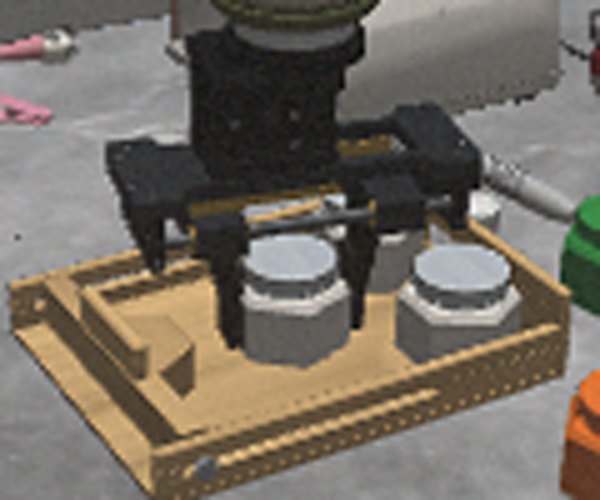

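```bash
python3 - <<'E'
from h import *
a=cv2.imread("pics/side0.png")
cv2.imwrite("pics/c1.png",np.hstack([cv2.resize(a[y:y+40,x:x+40],None,fx=6.5,fy=6.5,interpolation=cv2.INTER_CUBIC) for x,y in [(205,175),(225,200),(300,170)]]))
b=cv2.imread("pics/top0.png")
cv2.imwrite("pics/c2.png",np.hstack([cv2.resize(b[y:y+24,x:x+24],None,fx=8,fy=8,interpolation=cv2.INTER_CUBIC) for x,y in [(208,120),(274,116),(216,210),(282,204)]]))
E
```

```text
(no output)
```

View pics/c1.png

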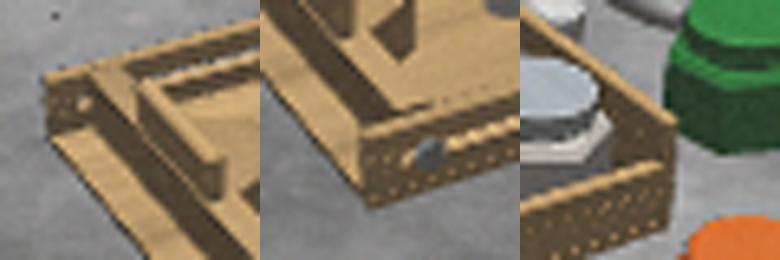

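View pics/c2.png

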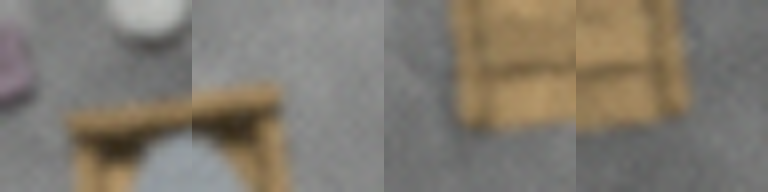

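```bash
cat > t.py <<'E'
from h import *
def cv(cx,cy,k,o): return np.array([o[0]+(cx+.5)/k-.5,o[1]+(cy+.5)/k-.5])
L=.1255;W=.0955
obs=[("side",cv(45,80,6.5,(205,175)),(-L,W,.038)),("side",cv(50,137,6.5,(205,175)),(-L,W,.0)),
("side",cv(102,138,6.5,(225,200)),(-L,-W,.038)),("side",cv(108,206,6.5,(225,200)),(-L,-W,0)),
("side",cv(155,124,6.5,(300,170)),(L,-W,.059)),("side",cv(152,228,6.5,(300,170)),(L,-W,0)),
("top",cv(66,118,8,(208,120)),(L,W,.059)),("top",cv(88,84,8,(274,116)),(L,-W,.059)),("top",cv(76,125,8,(216,210)),(-L,W,.038)),("top",cv(114,112,8,(282,204)),(-L,-W,.038))]
def fit(cams):
    f=lambda q:np.concatenate([(proj(c,place([m],*q,0))[0]-uv) for c,uv,m in obs if c in cams])
    s=least_squares(f,[.6255,.012,.08],loss="soft_l1");return s.x,f(s.x)
for cams in(("top","side"),("top",),("side",)):
    q,res=fit(cams);print(cams,q.round(4),np.degrees(q[2]));print(res.reshape(-1,2).round(1).tolist())
    Q=q
im=cv2.resize(cv2.imread("pics/side0.png")[150:235,200:330],None,fx=6,fy=6,interpolation=cv2.INTER_CUBIC)
draw("side",im,traysegs(*Q),6,(200,150));cv2.imwrite("pics/ovt.png",im)
E
python3 t.py
```

```text
('top', 'side') [0.6255 0.0142 0.0933] 5.344662564984238
[[-0.6, -1.5], [-0.4, 1.0], [0.4, -0.4], [-0.1, 1.4], [1.0, -1.2], [-0.6, 1.1], [-0.4, -0.9], [0.4, -0.3], [-0.1, 0.3], [-0.2, 0.1]]
('top',) [0.6251 0.014  0.0961] 5.506131073715412
[[-0.4, -0.6], [0.3, -0.2], [0.1, 0.5], [-0.0, 0.2]]
('side',) [0.6265 0.015  0.0874] 5.005624631054402
[[-0.3, -1.9], [-0.1, 0.6], [0.3, -0.8], [-0.2, 1.1], [1.1, -1.2], [-0.4, 1.0]]
```

View pics/ovt.png

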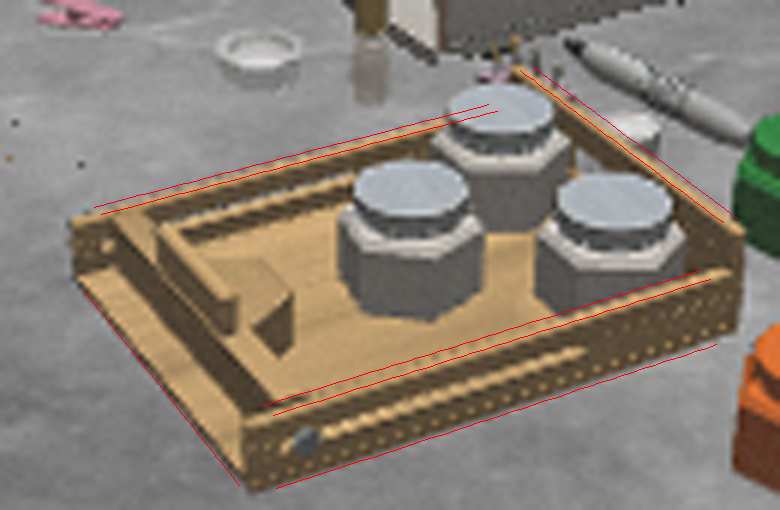

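>>> move_arm(
  deltas=[
    [0.2,0,0,-0.04,-0.07],
    [0.2,0,0,0,-0.07],
    [0.2,0,0,0,0],
    [0.2,0,0.2,0,0],
    [0.2,0,0.3,0,0],
    [0.2,0,0.3,0,0],
    [0.2,0,0.3,0,0],
    [0.2,0,0.2,0,0],
    [0.2,0,0,0,0],
    [0.2,0,0,0,0],
  ],
)

```text
time: 6.7
ee_pos: [0.6642, 0.0189, 0.017]
eef_rot: [0.674, 0.739, -0.0, 0.0]
ft_force: [0.6, -0.8, -2.2]
width: 0.0601
```

```bash
python3 p.py .6828 .0195 .0165 5.2
```

```text
t 6.7 pos [0.6642 0.0189 0.017 ] jaw 5.25 w 0.0601 F [ 0.6 -0.8 -2.2] zaxis [-0. -0. -1.] j7 0.17
turn first (units) 0.001 = deg 0.1 ; then x,y,z units: [-0.04  0.74  0.02]
shift first x,y,z: [-0.04  0.74  0.02]
```

>>> move_arm(
  deltas=[
    [0.2,-0.02,0.15,0,0],
    [0.2,-0.02,0.15,0,0],
    [0.2,0,0.15,0,0],
    [0.2,0,0.1,0,0],
    [0.2,0,0,0,0],
  ],
)

```text
time: 7.12
ee_pos: [0.6782, 0.019, 0.0172]
eef_rot: [0.674, 0.739, 0.0, 0.0]
ft_force: [-0.8, 0.6, -3.3]
width: 0.0603
```

>>> move_arm(
  deltas=[
    [0.2,0,0.08,0,0],
    [0.2,0,0.08,0,0],
    [0.2,0,0,0,0],
  ],
)

```text
time: 7.37
ee_pos: [0.6816, 0.0189, 0.0171]
eef_rot: [0.674, 0.739, -0.0, -0.0]
ft_force: [-1.8, -3.4, -2.2]
width: 0.0603
```

>>> move_arm(
  deltas=[
    [0.2,0,0.06,0,0],
    [0.2,0,0.06,0,0],
    [0.2,0,0,0,0],
    [0.2,0,0,0,0],
  ],
)

```text
time: 7.7
ee_pos: [0.6839, 0.0183, 0.017]
eef_rot: [0.674, 0.739, -0.001, -0.0]
ft_force: [-4.3, -4.8, -0.9]
width: 0.0603
```

```bash
cat > look.py <<'E'
import sys
from h import *
n=sys.argv[1]
F={c:f"pics/{c}{n}.png" for c in("side","top")}
for c in F: cv2.imwrite(F[c],r.camera(c)[:,:,::-1])
a=cv2.resize(cv2.imread(F["side"])[150:230,210:330],None,fx=4,fy=4,interpolation=cv2.INTER_CUBIC)
b=cv2.resize(cv2.imread(F["top"])[123:233,215:300],None,fx=3.7,fy=3.7,interpolation=cv2.INTER_CUBIC)
h=max(a.shape[0],b.shape[0]);o=np.zeros((h,a.shape[1]+b.shape[1],3),np.uint8);o[:a.shape[0],:a.shape[1]]=a;o[:b.shape[0],a.shape[1]:]=b
cv2.imwrite(f"pics/look{n}.png",o)
E
python3 look.py 4;python3 p.py .6828 .0195 .0165 5.2
```

```text
t 7.8 pos [0.6839 0.0183 0.017 ] jaw 5.22 w 0.0599 F [-4.8 -4.3 -1.8] zaxis [-0.002 -0.001 -1.   ] j7 0.17
turn first (units) 0.0 = deg 0.0 ; then x,y,z units: [ 0.05 -0.04  0.02]
shift first x,y,z: [ 0.05 -0.04  0.02]
```

View pics/look4.png

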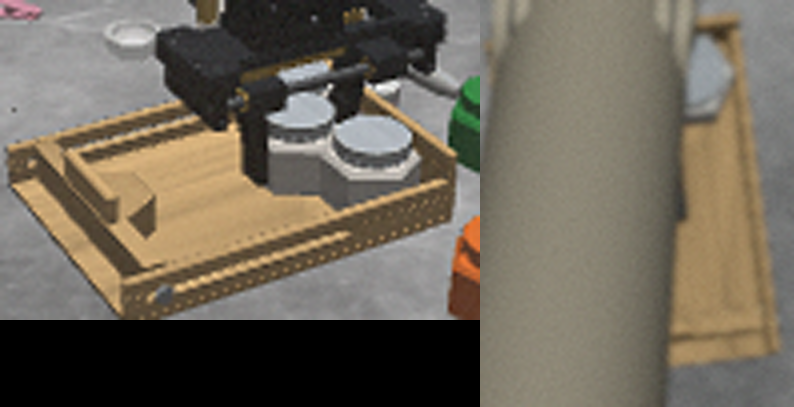

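>>> move_arm(
  deltas=[
    [0.2,0,0.06,0,0],
    [0.2,0,0.06,0,0],
    [0.2,0,0,0,0],
    [0.2,0,0,0,0],
  ],
)

```text
time: 8.13
ee_pos: [0.6845, 0.0182, 0.0167]
eef_rot: [0.674, 0.738, -0.003, -0.002]
ft_force: [-15.7, -6.3, 8.6]
width: 0.0603
```

>>> move_arm(
  deltas=[
    [0.2,0,0.06,0,0],
    [0.2,0,0.06,0,0],
    [0.2,0,0,0,0],
    [0.2,0,0,0,0],
  ],
)

```text
time: 8.47
ee_pos: [0.6868, 0.0184, 0.0166]
eef_rot: [0.674, 0.738, -0.004, -0.003]
ft_force: [-19.1, -6.0, 9.6]
width: 0.0646
```

>>> move_arm(
  deltas=[
    [0.2,0,-0.1,0,0],
    [0.6,0,0,0,0],
    [0.6,0,0,0,0],
    [0.6,0,0,0,0],
    [0.6,0,0,-0.4,0],
    [0.6,0,0,-0.8,0],
    [0.6,0,0,-0.8,0],
    [0.6,0,0,-0.8,0],
    [0.6,0,0,-0.8,0],
  ],
)

```text
time: 9.22
ee_pos: [0.6891, 0.0208, 0.1097]
eef_rot: [0.674, 0.739, 0.001, 0.001]
ft_force: [-0.0, 0.4, -0.0]
width: 0.0694
```

```bash
python3 look.py 5;python3 p.py .4417 .3095 .14 24.3
```

```text
t 9.32 pos [0.6912 0.0207 0.1128] jaw 5.3 w 0.0693 F [ 0.1 -0.2  0.8] zaxis [ 0.008  0.001 -1.   ] j7 0.15
turn first (units) -0.211 = deg -19.0 ; then x,y,z units: [14.64 -4.34 -1.09]
shift first x,y,z: [12.42 -8.87 -1.09]
```

View pics/look5.png

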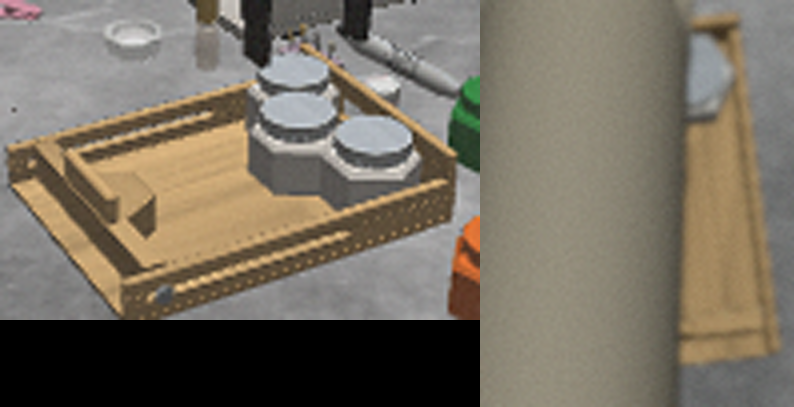

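>>> move_arm(
  deltas=[
    [0.9,0,0,-0.4,-0.07],
    [0.9,0,0,-0.4,-0.07],
    [0.9,0,0,-0.3,-0.07],
    [1,0.5,-0.15,0,0],
    [1,0.94,-0.28,0,0],
    [1,0.94,-0.28,0,0],
    [1,0.94,-0.28,0,0],
    [1,0.94,-0.28,0,0],
    [1,0.94,-0.28,0,0],
    [1,0.94,-0.28,0,0],
    [1,0.94,-0.28,0,0],
    [1,0.94,-0.28,0,0],
  ],
)

```text
time: 10.32
ee_pos: [0.5511, 0.18, 0.1354]
eef_rot: [0.543, 0.84, 0.001, 0.0]
ft_force: [0.6, 0.4, 0.8]
width: 0.087
```

>>> move_arm(
  deltas=[
    [1,0.94,-0.28,0,0],
    [1,0.94,-0.28,0,0],
    [1,0.94,-0.28,0,0],
    [1,0.94,-0.28,0,0],
    [1,0.94,-0.28,0,0],
    [1,0.94,-0.28,0,0],
    [1,0.5,-0.2,0,0],
    [1,0,0,0,0],
    [1,0,0,0,0],
  ],
)

```text
time: 11.07
ee_pos: [0.4458, 0.3002, 0.1353]
eef_rot: [0.543, 0.84, 0.001, 0.0]
ft_force: [0.0, -0.4, -0.5]
width: 0.0868
```

```bash
python3 p.py .4417 .3095 .006 24.3; python3 look.py 6; python3 - <<'E'
from h import *
F={"side":"pics/side6.png","top":"pics/top6.png"};G=grads(F)
T=(.6255,.0142,.0928)
for cams in (("side","top"),("side",),("top",)):
    for n,x,y,z in [("a",.705,.07,.009),("b",.7126,-.033,.009),("c",.6835,.019,.009)]:
        q,s=fitjar(G,x,y,z,cams); print(cams,n,q.round(4),"tray",totray(T,q).round(4),"relyaw",round(np.degrees(q[2]-T[2])%60,1),round(s,1))
E
```

```text
t 11.07 pos [0.4458 0.3002 0.1353] jaw 24.27 w 0.0868 F [ 0.  -0.4 -0.5] zaxis [ 0.001  0.001 -1.   ] j7 -0.22
turn first (units) -0.0 = deg -0.0 ; then x,y,z units: [0.41 0.   5.17]
shift first x,y,z: [0.41 0.   5.17]
('side', 'top') a [0.7084 0.074  0.312 ] tray [0.0881 0.0518] relyaw 12.6 431.7
('side', 'top') b [ 0.7137 -0.0347  1.0564] tray [ 0.0833 -0.0569] relyaw 55.2 489.5
('side', 'top') c [0.6828 0.0173 0.0677] tray [ 0.0574 -0.0023] relyaw 58.6 464.5
('side',) a [0.7084 0.0731 0.4062] tray [0.088  0.0509] relyaw 18.0 299.3
('side',) b [ 0.7123 -0.0352  0.0427] tray [ 0.0818 -0.0572] relyaw 57.1 349.6
('side',) c [0.6817 0.0163 0.5616] tray [ 0.0562 -0.0031] relyaw 26.9 344.1
('top',) a [0.7081 0.0756 0.0523] tray [0.0879 0.0535] relyaw 57.7 165.3
('top',) b [ 0.7155 -0.0307  1.1702] tray [ 0.0854 -0.053 ] relyaw 1.7 172.0
('top',) c [0.6842 0.0219 0.1258] tray [0.0591 0.0023] relyaw 1.9 144.7
```

View pics/look6.png

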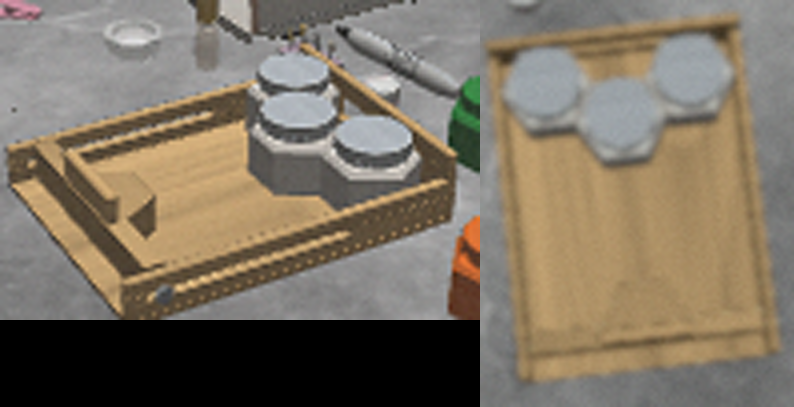

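View pics/side6.png

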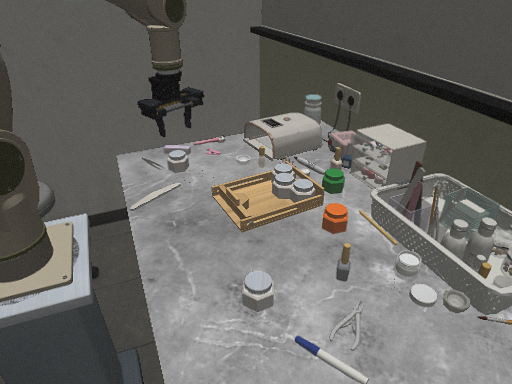

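>>> move_arm(
  deltas=[
    [1,0.35,0,0.6,0],
    [1,0,0,0.8,0],
    [1,0,0,0.8,0],
    [1,0,0,0.8,0],
    [1,0,0,0.7,0],
    [1,0,0,0.6,0],
    [1,0,0,0.5,0],
    [1,0,0,0.3,0],
    [1,0,0,0,0],
  ],
)

```text
time: 11.92
ee_pos: [0.4423, 0.306, 0.0059]
eef_rot: [0.544, 0.839, -0.001, -0.0]
ft_force: [0.1, 0.1, -0.5]
width: 0.087
```

>>> move_arm(
  deltas=[
    [0.5,0,0,0,0],
    [0.2,0,0,0,0],
    [0.2,0,0,0,0],
    [0.2,0,0,0,0],
    [0.2,0,0,0,0],
    [0.2,0,0,0,0],
  ],
  squeeze=15,
)

```text
time: 12.42
ee_pos: [0.4427, 0.3076, 0.0078]
eef_rot: [0.543, 0.839, 0.001, 0.0]
ft_force: [0.0, -1.0, 2.7]
width: 0.0596
```

```bash
python3 p.py .4417 .3095 .1 5.2; python3 - <<'E'
from h import *
a=r.camera("side")[:,:,::-1];cv2.imwrite("pics/s7.png",cv2.resize(a[110:200,130:230],None,fx=6,fy=6,interpolation=cv2.INTER_CUBIC))
E
```

```text
t 12.42 pos [0.4427 0.3076 0.0078] jaw 24.17 w 0.0596 F [ 0.  -1.   2.7] zaxis [ 0.001  0.001 -1.   ] j7 -0.21
turn first (units) 0.211 = deg 19.0 ; then x,y,z units: [ 0.08 -0.03 -3.69]
shift first x,y,z: [ 0.08 -0.   -3.69]
```

View pics/s7.png

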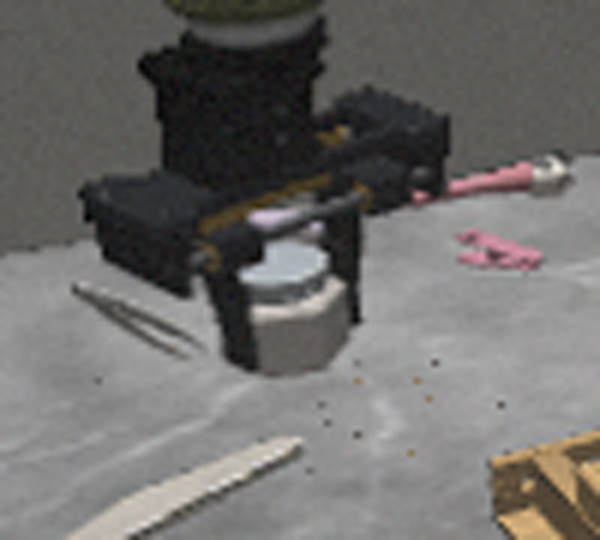

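>>> move_arm(
  deltas=[
    [0.2,0,0,-0.3,0],
    [0.2,0,0,-0.6,0],
    [0.2,0,0,-0.8,0],
    [0.2,0,0,-0.8,0],
    [0.2,0,0,-0.8,0.07],
    [0.2,0,0,-0.4,0.07],
    [0.2,0,0,0,0.07],
    [0.2,0,0,0,0],
  ],
)

```text
time: 13.13
ee_pos: [0.4425, 0.3076, 0.1009]
eef_rot: [0.676, 0.737, 0.001, -0.0]
ft_force: [0.3, 0.0, -1.7]
width: 0.0599
```

```bash
python3 p.py .6014 .057 .09 5.2
```

```text
t 13.13 pos [0.4425 0.3076 0.1009] jaw 4.97 w 0.0599 F [ 0.3  0.  -1.7] zaxis [ 0.001  0.001 -1.   ] j7 -0.55
turn first (units) -0.003 = deg -0.2 ; then x,y,z units: [-10.56   5.42   0.43]
shift first x,y,z: [-10.54   5.46   0.43]
```

>>> move_arm(
  deltas=[
    [0.2,-0.5,0.25,0,-0.003],
    [0.2,-0.95,0.48,0,0],
    [0.2,-0.95,0.48,0,0],
    [0.2,-0.95,0.48,0,0],
    [0.2,-0.95,0.49,0,0],
    [0.2,-0.95,0.49,0,0],
    [0.2,-0.95,0.49,0,0],
    [0.2,-0.95,0.49,0,0],
    [0.2,-0.95,0.49,0,0],
    [0.2,-0.95,0.5,0,0],
    [0.2,-0.95,0.5,0,0],
    [0.2,-0.5,0.27,0,0],
  ],
)

```text
time: 14.13
ee_pos: [0.6029, 0.0554, 0.0994]
eef_rot: [0.672, 0.741, -0.001, 0.0]
ft_force: [0.6, 0.8, -0.4]
width: 0.0599
```

>>> move_arm(
  deltas=[
    [0.2,0,0,0,0],
    [0.2,0,0,0,0],
    [0.2,0,0,0,0],
  ],
)

```text
time: 14.38
ee_pos: [0.6015, 0.0601, 0.0993]
eef_rot: [0.671, 0.741, -0.0, -0.001]
ft_force: [0.0, 1.2, -1.6]
width: 0.0602
```

```bash
python3 p.py .6014 .057 .018 5.2; python3 look.py 8; python3 - <<'E'
from h import *
F={"side":"pics/side8.png","top":"pics/top8.png"};G=grads(F)
T=(.6255,.013,.0928)
q,s=fitjar(G,.6014,.0585,.093,("side",));print(q,totray(T,q),s)
E
```

```text
t 14.38 pos [0.6015 0.0601 0.0993] jaw 5.71 w 0.0602 F [ 0.   1.2 -1.6] zaxis [-0.001  0.    -1.   ] j7 0.05
turn first (units) 0.006 = deg 0.5 ; then x,y,z units: [-0.12 -0.01  3.25]
shift first x,y,z: [-0.12 -0.01  3.25]
[0.59788292 0.05780387 0.11139745] [-0.02334642  0.04717028] 427.2542522857352
```

View pics/look8.png

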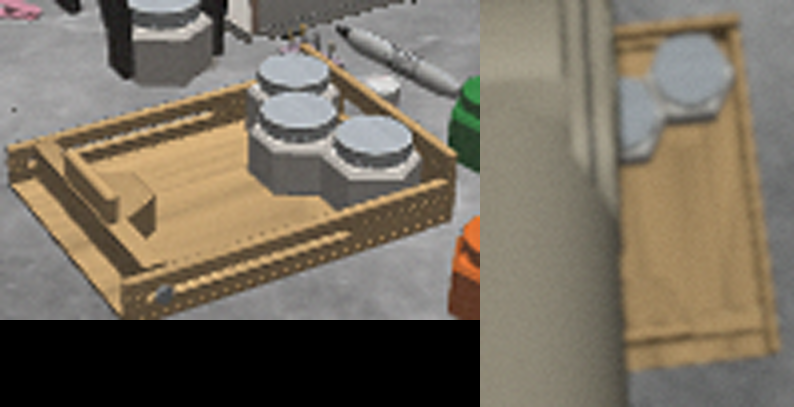

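>>> move_arm(
  deltas=[
    [0.2,-0.05,0,0.4,0.003],
    [0.2,0,0,0.7,0],
    [0.2,0,0,0.7,0],
    [0.2,0,0,0.6,0],
    [0.2,0,0,0.4,0],
    [0.2,0,0,0.25,0],
    [0.2,0,0,0.12,0],
    [0.2,0,0,0,0],
    [0.2,0,0,0,0],
  ],
)

```text
time: 15.23
ee_pos: [0.6027, 0.058, 0.0211]
eef_rot: [0.674, 0.739, 0.0, 0.0]
ft_force: [-0.4, 1.3, -1.0]
width: 0.0601
```

```bash
python3 p.py .6014 .057 .017 5.2; python3 look.py 9
```

```text
t 15.23 pos [0.6027 0.058  0.0211] jaw 5.28 w 0.0601 F [-0.4  1.3 -1. ] zaxis [ 0.001  0.    -1.   ] j7 0.07
turn first (units) 0.001 = deg 0.1 ; then x,y,z units: [-0.03 -0.06  0.16]
shift first x,y,z: [-0.03 -0.06  0.16]
```

View pics/look9.png

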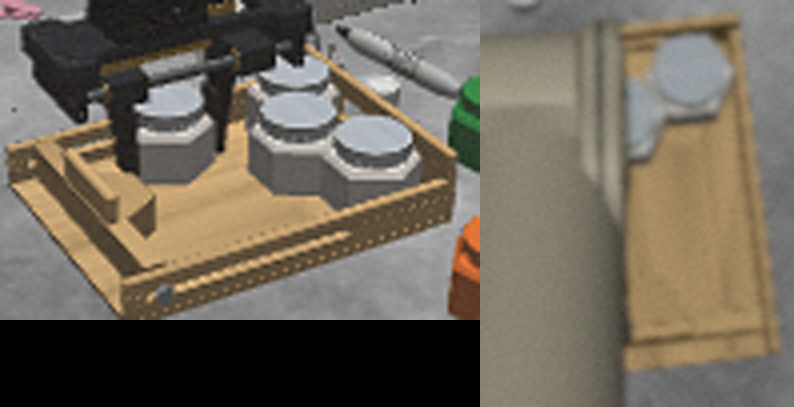

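Inside the tray, clear of fence and jars. Set down the last 4 mm, release partially and lift.

>>> move_arm(
  deltas=[
    [0.2,0,0,0.1,0],
    [0.2,0,0,0.08,0],
    [0.2,0,0,0,0],
    [0.3,0,0,0,0],
  ],
)

```text
time: 15.67
ee_pos: [0.6028, 0.0579, 0.0165]
eef_rot: [0.674, 0.739, 0.0, 0.0]
ft_force: [-0.0, 0.4, 2.0]
width: 0.06
```

>>> move_arm(
  deltas=[
    [0.65,0,0,0,0],
    [0.65,0,0,0,0],
    [0.65,0,0,0,0],
    [0.65,0,0,0,0],
    [0.65,0,0,-0.4,0],
    [0.65,0,0,-0.7,0],
    [0.65,0,0,-0.8,0],
    [0.65,0,0,-0.8,0],
    [0.65,0,0,-0.8,0],
    [0.65,0,0,-0.8,0],
  ],
)

```text
time: 16.5
ee_pos: [0.6023, 0.0577, 0.1254]
eef_rot: [0.674, 0.739, 0.0, 0.0]
ft_force: [0.3, -0.2, 0.2]
width: 0.0718
```

```bash
python3 look.py 10; python3 p.py .4635 -.307 .13 -29
```

```text
t 16.6 pos [0.6044 0.0579 0.1279] jaw 5.25 w 0.0715 F [0.6 0.7 0.9] zaxis [ 0.006  0.001 -1.   ] j7 0.03
turn first (units) 0.381 = deg 34.3 ; then x,y,z units: [-15.5    2.15  -0.09]
shift first x,y,z: [-14.02  -6.95  -0.09]
```

View pics/look10.png

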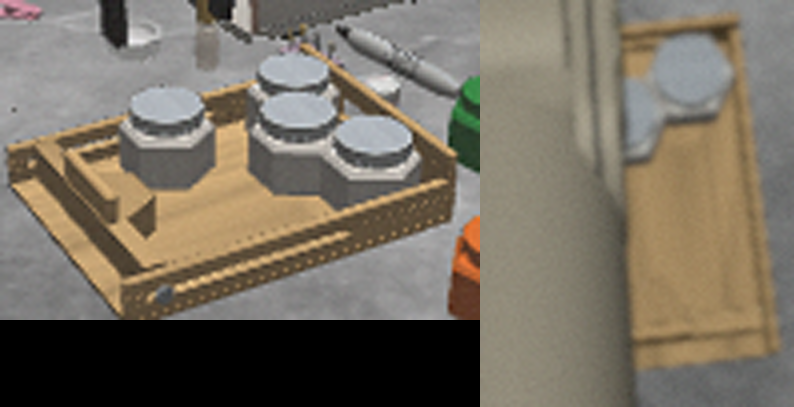

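>>> move_arm(
  deltas=[
    [0.9,0,0,0,0.064],
    [1,0,0,0,0.064],
    [1,0,0,0,0.064],
    [1,0,0,0,0.064],
    [1,0,0,0,0.064],
    [1,0,0,0,0.062],
    [1,-0.6,0.08,0,0],
    [1,-0.96,0.13,0,0],
    [1,-0.96,0.13,0,0],
    [1,-0.96,0.13,0,0],
    [1,-0.96,0.13,0,0],
    [1,-0.96,0.13,0,0],
  ],
)

```text
time: 17.6
ee_pos: [0.5514, -0.071, 0.1235]
eef_rot: [0.862, 0.508, -0.0, -0.0]
ft_force: [0.4, -1.2, 0.2]
width: 0.0869
```

>>> move_arm(
  deltas=[
    [1,-0.96,0.13,0,0],
    [1,-0.96,0.13,0,0],
    [1,-0.96,0.13,0,0],
    [1,-0.96,0.13,0,0],
    [1,-0.96,0.13,0,0],
    [1,-0.96,0.13,0,0],
    [1,-0.96,0.13,0,0],
    [1,-0.96,0.13,0,0],
    [1,-0.96,0.13,0,0],
    [1,-0.96,0.13,0,0],
    [1,-0.5,0.07,0,0],
  ],
)

```text
time: 18.52
ee_pos: [0.457, -0.3097, 0.1237]
eef_rot: [0.862, 0.506, -0.0, 0.0]
ft_force: [0.4, 0.5, 0.1]
width: 0.0869
```

>>> move_arm(
  deltas=[
    [1,0,0,0,0],
    [1,0,0,0,0],
    [1,0,0,0,0],
  ],
)

```text
time: 18.77
ee_pos: [0.4596, -0.3056, 0.1234]
eef_rot: [0.862, 0.507, 0.0, -0.0]
ft_force: [0.0, -0.4, 0.4]
width: 0.0871
```

```bash
python3 p.py .4635 -.307 .006 -29.2; python3 look.py 11; python3 - <<'E'
from h import *
F={"side":"pics/side11.png","top":"pics/top11.png"};G=grads(F)
T=(.6255,.013,.0928)
for n,x,y in [("c",.683,.018),("a",.708,.074),("b",.7145,-.033),("d",.60,.058)]:
  for cams in (("side","top"),("top",)):
    q,s=fitjar(G,x,y,.009,cams);print(n,q.round(4),totray(T,q).round(4),round(np.degrees(q[2]-T[2])%60,1),s)
E
```

```text
t 18.77 pos [ 0.4596 -0.3056  0.1234] jaw -29.01 w 0.0871 F [ 0.  -0.4  0.4] zaxis [-0.     0.001 -1.   ] j7 0.17
turn first (units) 0.002 = deg 0.2 ; then x,y,z units: [0.03 0.16 4.69]
shift first x,y,z: [0.02 0.16 4.69]
c [0.6813 0.0155 0.0191] [ 0.0558 -0.0027] 55.8 501.0619776425574
c [0.6842 0.0219 0.1186] [0.0593 0.0034] 1.5 143.49334329646277
a [0.7088 0.0745 0.3529] [0.0886 0.0535] 14.9 431.6340288452336
a [0.7079 0.076  0.0297] [0.0879 0.0551] 56.4 165.1455569227777
b [ 0.7147 -0.0328  0.4365] [ 0.0846 -0.0539] 19.7 455.33696749152904
b [ 0.7155 -0.0307  0.1235] [ 0.0855 -0.0519] 1.8 168.5598487029089
d [0.6115 0.056  0.6239] [-0.01    0.0441] 30.4 242.96077448588278
d [0.5965 0.0647 0.9134] [-0.0241  0.0541] 47.0 107.34101842232315
```

View pics/look11.png

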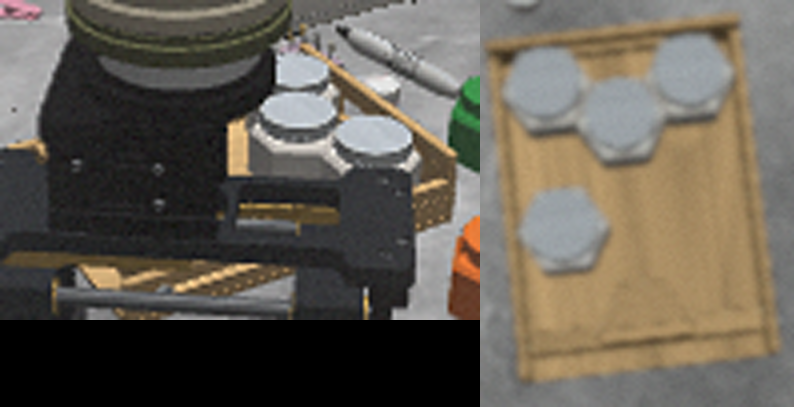

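View pics/side11.png

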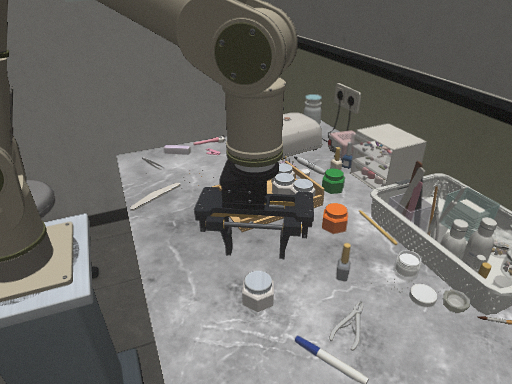

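>>> move_arm(
  deltas=[
    [1,0,0.14,0.5,0.002],
    [1,0,0,0.8,0],
    [1,0,0,0.8,0],
    [1,0,0,0.8,0],
    [1,0,0,0.7,0],
    [1,0,0,0.5,0],
    [1,0,0,0.4,0],
    [1,0,0,0.17,0],
    [1,0,0,0,0],
  ],
)

```text
time: 19.62
ee_pos: [0.4625, -0.3077, 0.0059]
eef_rot: [0.863, 0.505, -0.0, -0.0]
ft_force: [-0.1, 0.5, 0.4]
width: 0.0868
```

```bash
python3 p.py .4635 -.307 .006 -29.2; python3 - <<'E'
from h import *
a=r.camera("side")[:,:,::-1];cv2.imwrite("pics/s12.png",cv2.resize(a[230:330,200:320],None,fx=5,fy=5,interpolation=cv2.INTER_CUBIC))
E
```

```text
t 19.62 pos [ 0.4625 -0.3077  0.0059] jaw -29.27 w 0.0868 F [-0.1  0.5  0.4] zaxis [-0.001  0.    -1.   ] j7 0.26
turn first (units) -0.001 = deg -0.1 ; then x,y,z units: [ 0.04  0.02 -0.  ]
shift first x,y,z: [ 0.04  0.02 -0.  ]
```

View pics/s12.png

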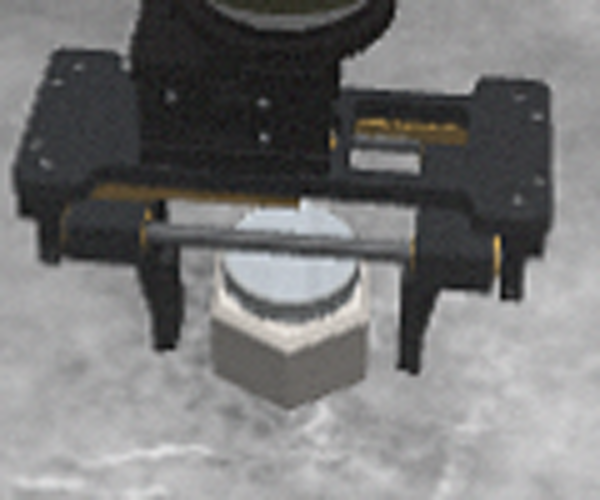

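>>> move_arm(
  deltas=[
    [0.5,0,0,0,0],
    [0.2,0,0,0,0],
    [0.2,0,0,0,0],
    [0.2,0,0,0,0],
    [0.2,0,0,0,0],
    [0.2,0,0,0,0],
  ],
)

```text
time: 20.17
ee_pos: [0.4629, -0.308, 0.0071]
eef_rot: [0.863, 0.505, 0.0, 0.0]
ft_force: [-0.0, 0.2, 2.1]
width: 0.0603
```

>>> move_arm(
  deltas=[
    [0.2,0,0,-0.3,0],
    [0.2,0,0,-0.6,0],
    [0.2,0,0,-0.8,0],
    [0.2,0,0,-0.8,0],
    [0.2,0,0,-0.8,-0.064],
    [0.2,0,0,-0.4,-0.064],
    [0.2,0,0,0,-0.064],
    [0.2,0,0,0,-0.064],
    [0.2,0,0,0,-0.064],
    [0.2,0,0,0,-0.063],
    [0.2,0,0,0,0],
  ],
)

```text
time: 21.08
ee_pos: [0.4625, -0.3081, 0.0996]
eef_rot: [0.673, 0.74, 0.0, -0.0]
ft_force: [0.7, -0.3, -1.5]
width: 0.0604
```

```bash
python3 - <<'E'
import numpy as np
a=.0928;c,s=np.cos(a),np.sin(a)
x,y=-.020,-.047
print(.6255+c*x-s*y,.013+s*x+c*y)
E
python3 p.py .6098 -.0355 .1 5.3;python3 - <<'E'
from h import *
a=r.camera("side")[:,:,::-1];cv2.imwrite("pics/s13.png",cv2.resize(a[180:300,190:340],None,fx=5,fy=5,interpolation=cv2.INTER_CUBIC))
E
```

```text
0.6099413990760781 -0.03565110417339098
t 21.08 pos [ 0.4625 -0.3081  0.0996] jaw 5.43 w 0.0604 F [ 0.7 -0.3 -1.5] zaxis [ 0.  0. -1.] j7 0.76
turn first (units) 0.001 = deg 0.1 ; then x,y,z units: [ 1.031e+01  6.870e+00 -1.000e-02]
shift first x,y,z: [ 1.03e+01  6.90e+00 -1.00e-02]
```

View pics/s13.png

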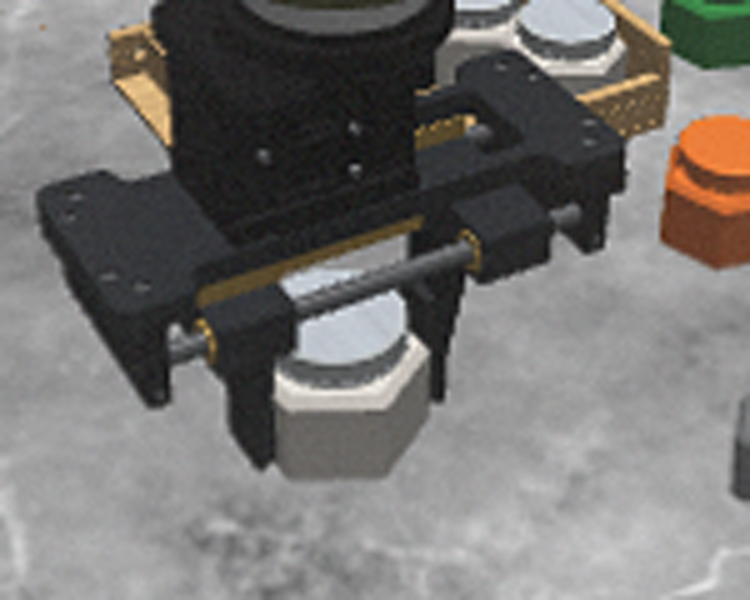

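>>> move_arm(
  deltas=[
    [0.2,0.5,0.33,0,0],
    [0.2,0.9,0.6,0,0],
    [0.2,0.9,0.6,0,0],
    [0.2,0.9,0.6,0,0],
    [0.2,0.9,0.6,0,0],
    [0.2,0.9,0.6,0,0],
    [0.2,0.9,0.6,0,0],
    [0.2,0.9,0.6,0,0],
    [0.2,0.9,0.6,0,0],
    [0.2,0.9,0.6,0,0],
    [0.2,0.9,0.6,0,0],
    [0.2,0.5,0.35,0,0],
  ],
)

```text
time: 22.13
ee_pos: [0.6075, -0.0402, 0.0992]
eef_rot: [0.675, 0.738, 0.0, -0.0]
ft_force: [-0.6, 0.1, -1.7]
width: 0.0605
```

>>> move_arm(
  deltas=[
    [0.2,0.2,0.13,0,0],
    [0.2,0,0,0,0],
    [0.2,0,0,0,0],
    [0.2,0,0,0,0],
  ],
)

```text
time: 22.47
ee_pos: [0.6086, -0.0409, 0.0994]
eef_rot: [0.676, 0.737, -0.0, 0.0]
ft_force: [0.0, -0.6, -1.2]
width: 0.0605
```

```bash
python3 p.py .6098 -.0355 .021 5.3; python3 look.py 14; python3 - <<'E'
from h import *
F={"side":"pics/side14.png","top":"pics/top14.png"};G=grads(F)
T=(.6255,.013,.0928)
q,s=fitjar(G,.61,-.035,.093,("side",));print(q,totray(T,q),s)
E
```

```text
t 22.47 pos [ 0.6086 -0.0409  0.0994] jaw 5.0 w 0.0605 F [ 0.  -0.6 -1.2] zaxis [-0.    -0.001 -1.   ] j7 0.22
turn first (units) -0.003 = deg -0.3 ; then x,y,z units: [0.21 0.07 3.13]
shift first x,y,z: [0.21 0.07 3.13]
[ 0.60538456 -0.0441575   0.03506718] [-0.0253255  -0.05504752] 408.1236911514748
```

View pics/look14.png

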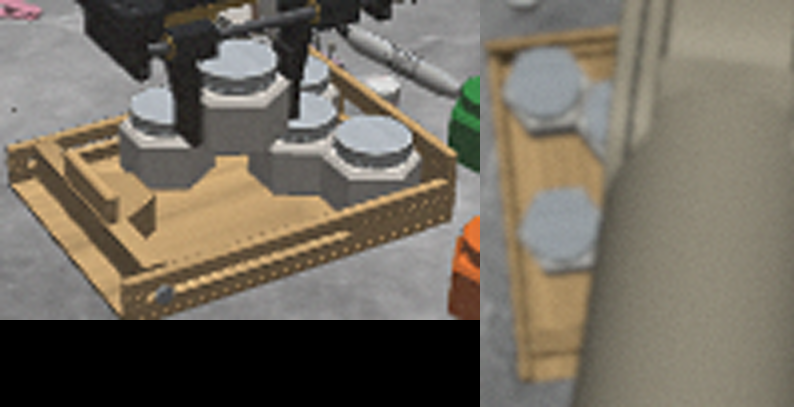

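>>> move_arm(
  deltas=[
    [0.2,0.22,0.05,0.4,-0.003],
    [0.2,0,0,0.7,0],
    [0.2,0,0,0.7,0],
    [0.2,0,0,0.6,0],
    [0.2,0,0,0.4,0],
    [0.2,0,0,0.2,0],
    [0.2,0,0,0.1,0],
    [0.2,0,0,0,0],
    [0.2,0,0,0,0],
  ],
)

```text
time: 23.32
ee_pos: [0.6105, -0.0331, 0.0224]
eef_rot: [0.673, 0.74, 0.0, 0.0]
ft_force: [-1.2, -0.2, -1.6]
width: 0.0605
```

```bash
python3 p.py .6098 -.0355 .0165 5.3; python3 look.py 15
```

```text
t 23.32 pos [ 0.6105 -0.0331  0.0224] jaw 5.44 w 0.0605 F [-1.2 -0.2 -1.6] zaxis [ 0.001  0.    -1.   ] j7 0.25
turn first (units) 0.002 = deg 0.1 ; then x,y,z units: [-0.09 -0.04  0.24]
shift first x,y,z: [-0.09 -0.04  0.24]
```

View pics/look15.png

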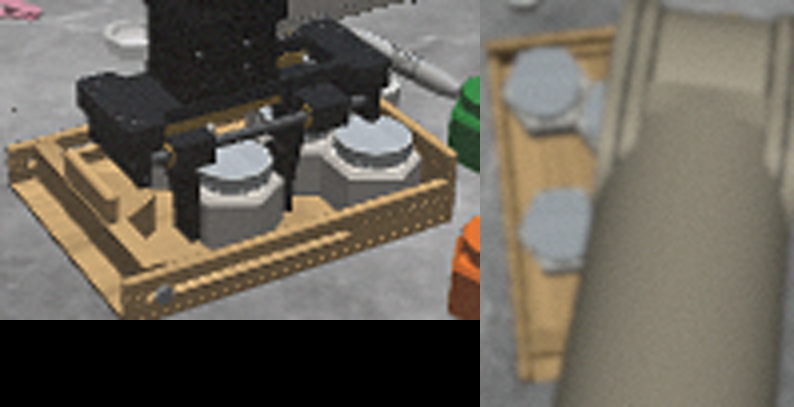

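>>> move_arm(
  deltas=[
    [0.2,-0.1,0,0.1,0],
    [0.2,0,0,0.1,0],
    [0.2,0,0,0.04,0],
    [0.2,0,0,0,0],
    [0.3,0,0,0,0],
  ],
)

```text
time: 23.83
ee_pos: [0.6104, -0.0359, 0.0161]
eef_rot: [0.673, 0.74, 0.0, 0.0]
ft_force: [-1.3, -1.9, 3.4]
width: 0.0605
```

>>> move_arm(
  deltas=[
    [0.65,0,0,0,0],
    [0.65,0,0,0,0],
    [0.65,0,0,0,0],
    [0.65,0,0,0,0],
    [0.65,0,0,-0.4,0],
    [0.65,0,0,-0.7,0],
    [0.65,0,0,-0.8,0],
    [0.65,0,0,-0.8,0],
    [0.65,0,0,-0.8,0],
    [0.65,0,0,-0.8,0],
  ],
)

```text
time: 24.67
ee_pos: [0.6103, -0.0356, 0.1251]
eef_rot: [0.673, 0.74, 0.0, 0.0]
ft_force: [-0.3, 0.0, 0.3]
width: 0.0716
```

```bash
python3 look.py 16; python3 - <<'E'
import numpy as np
a=.0928;c,s=np.cos(a),np.sin(a)
x,y=-.18,-.0
print(.6255+c*x-s*y,.013+s*x+c*y)
E
python3 p.py .446 -.0037 .13 -84.7
```

```text
0.4462745095312357 -0.0036800349589227784
t 24.77 pos [ 0.6123 -0.0357  0.1276] jaw 5.44 w 0.0718 F [0.1 0.3 0.2] zaxis [ 0.006  0.001 -1.   ] j7 0.21
turn first (units) -0.998 = deg -89.9 ; then x,y,z units: [ 6.51  1.89 -0.1 ]
shift first x,y,z: [ 1.9 -6.5 -0.1]
```

View pics/look16.png

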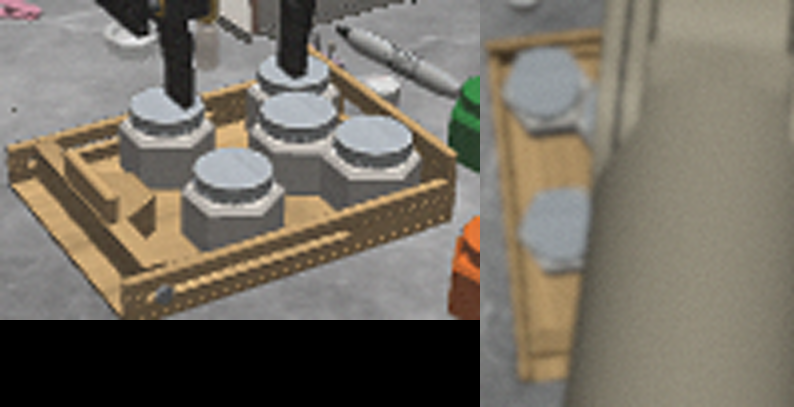

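```bash
python3 p.py .4662 -.0018 .02 5.3
```

```text
t 24.77 pos [ 0.6123 -0.0357  0.1276] jaw 5.44 w 0.0718 F [0.1 0.3 0.2] zaxis [ 0.006  0.001 -1.   ] j7 0.21
turn first (units) 0.002 = deg 0.1 ; then x,y,z units: [ 1.89 -5.69  4.3 ]
shift first x,y,z: [ 1.9  -5.69  4.3 ]
```

>>> move_arm(
  deltas=[
    [-1,0.1,-0.4,0,0],
    [-1,0.2,-0.8,0,0],
    [-1,0.2,-0.8,0,0],
    [-1,0.2,-0.8,0,0],
    [-1,0.2,-0.8,0,0],
    [-1,0.2,-0.8,0,0],
    [-1,0.2,-0.8,0,0],
    [-1,0.2,-0.5,0,0],
    [-1,0,0,0,0],
    [-1,0,0,0,0],
  ],
)

```text
time: 25.6
ee_pos: [0.4649, -0.0115, 0.1236]
eef_rot: [0.672, 0.74, 0.001, 0.0]
ft_force: [0.2, 0.3, -0.7]
width: 0.0133
```

```bash
python3 p.py .4662 -.0018 .02 5.3; python3 look.py 17; python3 - <<'E'
from h import *
a=cv2.imread("pics/side17.png");cv2.imwrite("pics/s17.png",cv2.resize(a[100:230,180:330],None,fx=5,fy=5,interpolation=cv2.INTER_CUBIC))
for c in("side","top"):
    i=INF[c];R=np.array(i["R"]);t=np.array(i["t"])
    for d in r.tip_of(c,"fence_front"):
        p=np.array(d["position"]);p=R.T@(p-t);print(c,p.round(4),d["confidence"],totray((.6255,.013,.0928),p))
E
```

```text
t 25.6 pos [ 0.4649 -0.0115  0.1236] jaw 5.49 w 0.0133 F [ 0.2  0.3 -0.7] zaxis [ 0.001  0.001 -1.   ] j7 0.05
turn first (units) 0.002 = deg 0.2 ; then x,y,z units: [0.38 0.09 4.14]
shift first x,y,z: [0.38 0.09 4.14]
side [0.5169 0.0044 0.0245] 0.6 [-0.10889611  0.00145141]
```

View pics/s17.png

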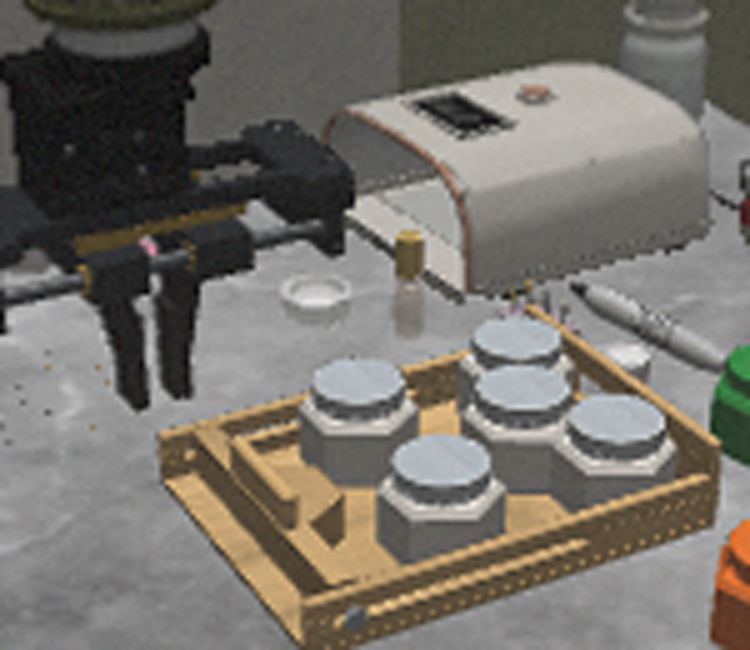

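View pics/look17.png

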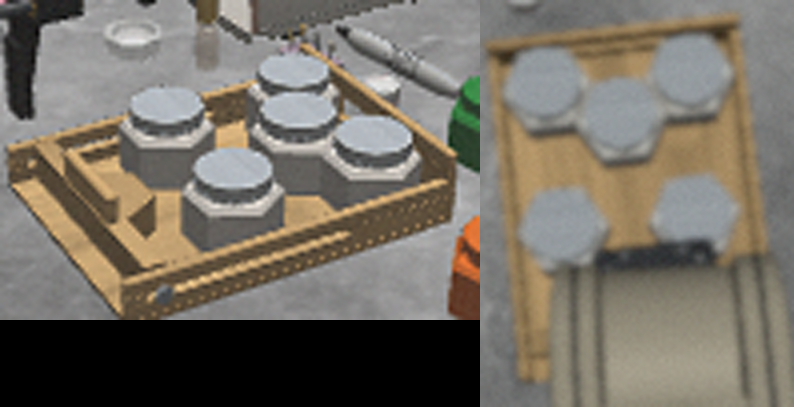

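>>> move_arm(
  deltas=[
    [-1,0.36,0,0.5,0.002],
    [-1,0,0,0.8,0],
    [-1,0,0,0.8,0],
    [-1,0,0,0.8,0],
    [-1,0,0,0.6,0],
    [-1,0,0,0.4,0],
    [-1,0,0,0.2,0],
    [-1,0,0,0,0],
    [-1,0,0,0,0],
  ],
)

```text
time: 26.55
ee_pos: [0.4645, -0.0029, 0.0212]
eef_rot: [0.674, 0.739, 0.0, 0.0]
ft_force: [0.6, -0.2, -0.1]
width: 0.0003
```

```bash
python3 p.py .5041 .0018 .02 5.3
```

```text
t 26.55 pos [ 0.4645 -0.0029  0.0212] jaw 5.26 w 0.0003 F [ 0.6 -0.2 -0.1] zaxis [ 0. -0. -1.] j7 0.1
turn first (units) -0.0 = deg -0.0 ; then x,y,z units: [0.04 1.6  0.05]
shift first x,y,z: [0.04 1.6  0.05]
```

>>> move_arm(
  deltas=[
    [-1,0.02,0.4,0,0],
    [-1,0,0.4,0,0],
    [-1,0,0.3,0,0],
    [-1,0,0.3,0,0],
    [-1,0,0.3,0,0],
    [-1,0,0.3,0,0],
    [-1,0,0.3,0,0],
    [-1,0,0.2,0,0],
    [-1,0,0,0,0],
  ],
)

```text
time: 27.3
ee_pos: [0.5272, 0.0036, 0.0207]
eef_rot: [0.674, 0.739, 0.0, 0.0]
ft_force: [0.1, -0.0, 0.6]
width: 0.0008
```

```bash
python3 p.py .5041 .0018 .02 5.3; python3 look.py 18
```

```text
t 27.3 pos [0.5272 0.0036 0.0207] jaw 5.28 w 0.0008 F [ 0.1 -0.   0.6] zaxis [ 0.001 -0.    -1.   ] j7 0.14
turn first (units) -0.0 = deg -0.0 ; then x,y,z units: [ 0.01 -0.93  0.03]
shift first x,y,z: [ 0.01 -0.93  0.03]
```

View pics/look18.png

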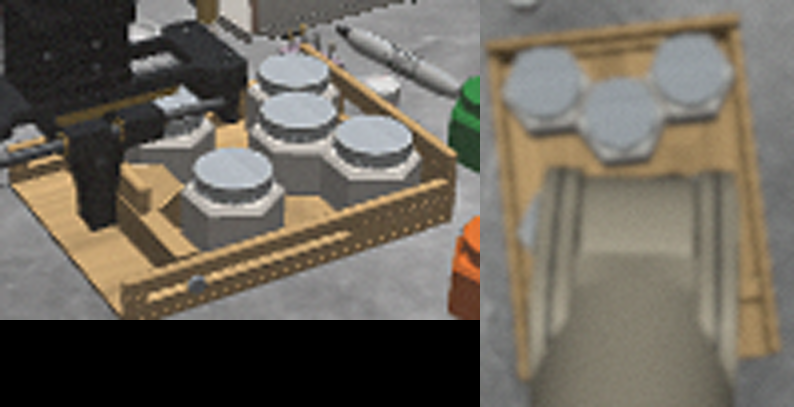

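>>> move_arm(
  deltas=[
    [-1,0,0.2,0,0],
    [-1,0,0.2,0,0],
    [-1,0,0.2,0,0],
    [-1,0,0.2,0,0],
    [-1,0,0.2,0,0],
    [-1,0,0.2,0,0],
    [-1,0,0.2,0,0],
    [-1,0,0.1,0,0],
    [-1,0,0,0,0],
  ],
)

```text
time: 28.15
ee_pos: [0.5643, 0.007, 0.0208]
eef_rot: [0.674, 0.739, 0.0, 0.0]
ft_force: [-0.1, -0.3, -0.1]
width: 0.0007
```

```bash
python3 p.py .5041 .0018 .02 5.3; python3 look.py 19
```

```text
t 28.15 pos [0.5643 0.007  0.0208] jaw 5.28 w 0.0007 F [-0.1 -0.3 -0.1] zaxis [ 0.001 -0.    -1.   ] j7 0.15
turn first (units) -0.0 = deg -0.0 ; then x,y,z units: [ 0.01 -2.42  0.03]
shift first x,y,z: [ 0.01 -2.42  0.03]
```

View pics/look19.png

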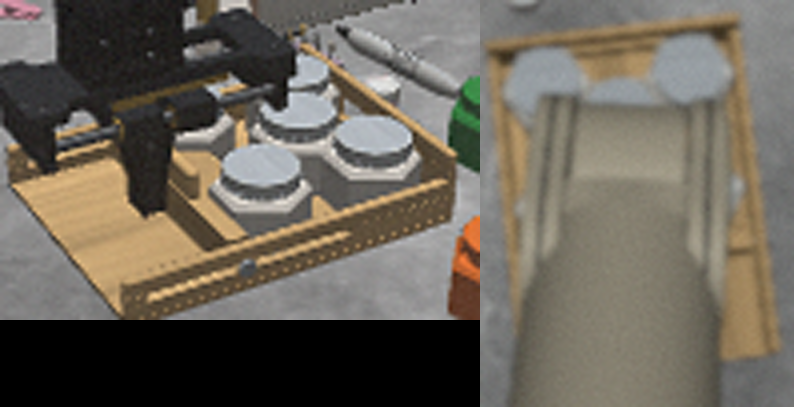

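>>> move_arm(
  deltas=[
    [-1,0,0.15,0,0],
    [-1,0,0.15,0,0],
    [-1,0,0.15,0,0],
    [-1,0,0.15,0,0],
    [-1,0,0.15,0,0],
    [-1,0,0,0,0],
  ],
)

```text
time: 28.75
ee_pos: [0.5832, 0.0089, 0.0209]
eef_rot: [0.674, 0.739, 0.0, 0.0]
ft_force: [-1.0, -0.5, 1.1]
width: 0.0005
```

>>> move_arm(
  deltas=[
    [-1,0,0.1,0,0],
    [-1,0,0.1,0,0],
    [-1,0,0,0,0],
  ],
)

```text
time: 29.0
ee_pos: [0.5877, 0.0092, 0.0208]
eef_rot: [0.674, 0.739, 0.0, 0.0]
ft_force: [-1.7, 0.7, 1.9]
width: 0.0004
```

```bash
python3 p.py .5041 .0018 .02 5.3; python3 look.py 20
```

```text
t 29.0 pos [0.5877 0.0092 0.0208] jaw 5.28 w 0.0004 F [-1.7  0.7  1.9] zaxis [ 0.  0. -1.] j7 0.16
turn first (units) -0.0 = deg -0.0 ; then x,y,z units: [ 0.01 -3.36  0.03]
shift first x,y,z: [ 0.01 -3.36  0.03]
```

View pics/look20.png

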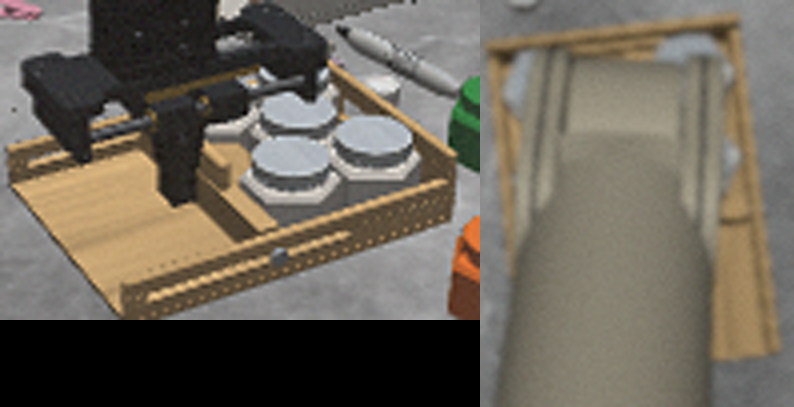

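Nearly in contact; push on in small steps with force checks.

>>> move_arm(
  deltas=[
    [-1,0,0.08,0,0],
    [-1,0,0.08,0,0],
    [-1,0,0,0,0],
    [-1,0,0,0,0],
  ],
)

```text
time: 29.43
ee_pos: [0.5913, 0.0094, 0.0207]
eef_rot: [0.674, 0.739, 0.0, 0.0]
ft_force: [-1.5, -0.1, 0.5]
width: -0.0
```

>>> move_arm(
  deltas=[
    [-1,0,0.08,0,0],
    [-1,0,0.08,0,0],
    [-1,0,0,0,0],
    [-1,0,0,0,0],
  ],
)

```text
time: 29.77
ee_pos: [0.5946, 0.0098, 0.0207]
eef_rot: [0.674, 0.739, -0.0, -0.001]
ft_force: [-6.0, 0.5, 4.8]
width: 0.0
```

>>> move_arm(
  deltas=[
    [-1,0,0.06,0,0],
    [-1,0,0.06,0,0],
    [-1,0,0,0,0],
    [-1,0,0,0,0],
  ],
)

```text
time: 30.1
ee_pos: [0.5946, 0.0098, 0.0205]
eef_rot: [0.674, 0.739, -0.002, -0.003]
ft_force: [-22.7, -0.7, 16.7]
width: 0.0004
```

```bash
python3 p.py .5041 .0018 .02 5.3; python3 look.py 21
```

```text
t 30.1 pos [0.5946 0.0098 0.0205] jaw 5.25 w 0.0004 F [-22.7  -0.7  16.7] zaxis [-0.008  0.    -1.   ] j7 0.16
turn first (units) -0.001 = deg -0.1 ; then x,y,z units: [ 0.02 -3.64  0.02]
shift first x,y,z: [ 0.01 -3.64  0.02]
```

View pics/look21.png

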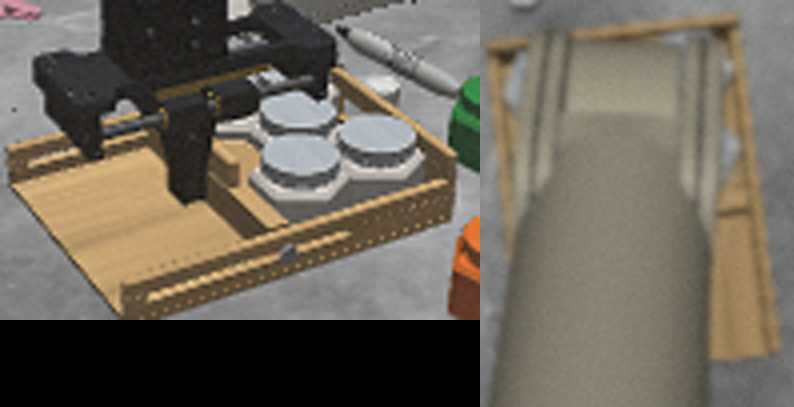

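>>> move_arm(
  deltas=[
    [-1,0,0.06,0,0],
    [-1,0,0.04,0,0],
    [-1,0,0,0,0],
    [-1,0,0,0,0],
  ],
)

```text
time: 30.53
ee_pos: [0.5946, 0.0098, 0.0204]
eef_rot: [0.674, 0.739, -0.004, -0.005]
ft_force: [-36.9, -1.6, 29.3]
width: 0.0003
```

>>> move_arm(
  deltas=[
    [-1,0,-0.2,0,0],
    [-1,0,-0.4,0,0],
    [-1,0,-0.6,0,0],
    [-1,0,-0.8,0,0],
    [-1,0,0,-0.8,0],
    [-1,0,0,-0.8,0],
    [-1,0,0,-0.8,0],
    [-1,0,0,-0.8,0],
    [-1,0,0,-0.8,0],
  ],
)

```text
time: 31.28
ee_pos: [0.5515, 0.0056, 0.1221]
eef_rot: [0.674, 0.739, 0.001, 0.001]
ft_force: [0.5, -0.3, -0.0]
width: 0.0002
```

>>> move_arm(
  deltas=[
    [-1,1,0,0,0],
    [-1,1,0,0,0],
    [-1,1,0,0,0],
    [-1,1,0,0,0],
    [-1,1,0,0,0],
    [-1,1,0,0,0],
    [-1,1,0,0,0],
    [-1,1,0,0,0],
    [-1,0.5,0,0,0],
    [-1,0,0,0,0],
  ],
)

```text
time: 32.12
ee_pos: [0.5309, 0.2209, 0.1208]
eef_rot: [0.672, 0.74, 0.001, -0.0]
ft_force: [-0.2, 0.5, 0.9]
width: 0.0005
```

```bash
python3 p.py; python3 look.py 22; python3 - <<'E'
from h import *
F={"side":"pics/side22.png","top":"pics/top22.png"};G=grads(F)
a=cv2.imread("pics/side22.png");cv2.imwrite("pics/s22.png",cv2.resize(a[140:240,200:340],None,fx=5.6,fy=5.6,interpolation=cv2.INTER_CUBIC))
b=cv2.imread("pics/top22.png");cv2.imwrite("pics/t22.png",cv2.resize(b[123:233,210:300],None,fx=5.4,fy=5.4,interpolation=cv2.INTER_CUBIC))
T=(.6255,.013,.0928);c,s=np.cos(T[2]),np.sin(T[2])
for cams in (("side","top"),("side",),("top",)):
  Q=[]
  for x,y in [(.0575,0),(.0875,.052),(.0875,-.052),(.0275,.052),(.0275,-.052)]:
    q,v=fitjar(G,T[0]+c*x-s*y,T[1]+s*x+c*y,.009,cams);Q.append(q);print(cams,totray(T,q).round(4),round(np.degrees(q[2]-T[2]+30)%60-30,1),"dist to mid",round(np.linalg.norm(q[:2]-Q[0][:2])*1e3,1))
for cc in("side","top"):
    i=INF[cc];R=np.array(i["R"]);t=np.array(i["t"])
    for d in r.tip_of(cc,"fence_front"):
        p=np.array(d["position"]);p=R.T@(p-t);print(cc,p.round(4),d["confidence"],totray(T,p))
E
```

```text
t 32.12 pos [0.5309 0.2209 0.1208] jaw 5.53 w 0.0005 F [-0.2  0.5  0.9] zaxis [ 0.001  0.001 -1.   ] j7 -0.3
('side', 'top') [ 0.0567 -0.0006] 24.8 dist to mid 0.0
('side', 'top') [0.0897 0.0541] -5.7 dist to mid 63.8
('side', 'top') [ 0.0864 -0.0553] 28.4 dist to mid 62.3
('side', 'top') [0.0296 0.0582] 24.4 dist to mid 64.7
('side', 'top') [ 0.0265 -0.0542] -16.0 dist to mid 61.6
('side',) [ 0.0562 -0.0009] 26.3 dist to mid 0.0
('side',) [0.0866 0.052 ] -27.0 dist to mid 61.0
('side',) [ 0.0855 -0.0558] 26.8 dist to mid 62.2
('side',) [0.0294 0.0595] 27.4 dist to mid 66.1
('side',) [ 0.0274 -0.0545] -19.1 dist to mid 60.9
('top',) [0.0599 0.0024] 9.5 dist to mid 0.0
('top',) [0.09   0.0547] -9.1 dist to mid 60.4
('top',) [ 0.0925 -0.0509] 10.0 dist to mid 62.5
('top',) [0.0373 0.0553] 9.8 dist to mid 57.5
('top',) [ 0.0376 -0.051 ] 8.3 dist to mid 57.9
side [0.6054 0.0141 0.0232] 0.76 [-0.01995742  0.00297616]
side [0.6874 0.0191 0.0072] 0.31 [0.06220778 0.0003202 ]
top [0.6088 0.0155 0.0238] 0.86 [-0.01643972  0.00405835]
top [0.68   0.0205 0.0113] 0.57 [0.05498085 0.00241177]
```

View pics/s22.png

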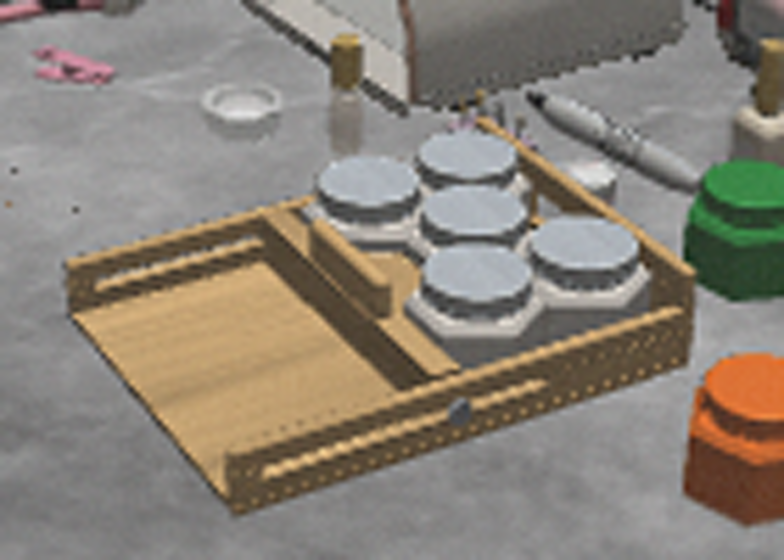

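View pics/t22.png

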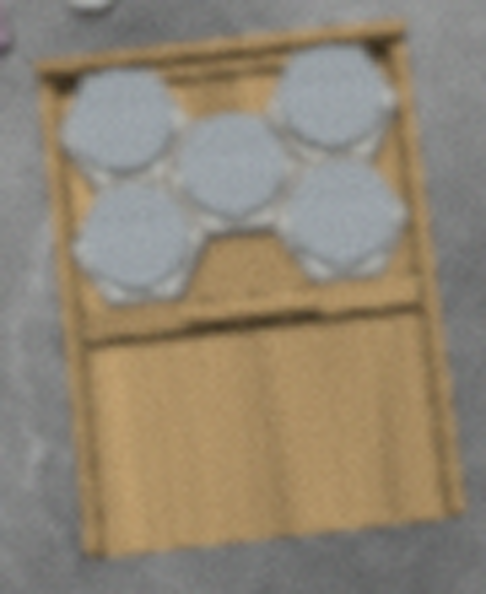

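```bash
python3 - <<'E'
from h import *
T=(.6255,.013,.0928)
for c,thr in(("top",8),("side",5)):
    im=cv2.imread(f"pics/{c}22.png").astype(int)
    k=4
    big=cv2.resize(im.astype(np.float32),None,fx=k,fy=k,interpolation=cv2.INTER_CUBIC)
    m=((big[:,:,0]-big[:,:,2])>thr)&(big.sum(2)>380)
    mm=np.zeros_like(m);x0,y0,x1,y1=((212,125,296,232) if c=="top" else (250,155,320,205))
    mm[y0*k:y1*k,x0*k:x1*k]=m[y0*k:y1*k,x0*k:x1*k]
    mm=cv2.morphologyEx(mm.astype(np.uint8),cv2.MORPH_OPEN,np.ones((7,7),np.uint8))
    n,l,st,ce=cv2.connectedComponentsWithStats(mm)
    P=[]
    for i in range(1,n):
        if st[i,4]>1500:
            uv=(ce[i]+.5)/k-.5;w=ray_z(c,uv,.0645);P.append(totray(T,w));print(c,uv.round(1),st[i],P[-1].round(4))
    P=np.array(P)
    if len(P)>1: print(np.round(np.linalg.norm(P[:,None]-P[None],axis=2)*1e3,1))
E
```

```text
top [270.8 140.1] [1052  530   67   67 3502] [ 0.0884 -0.0512]
top [232.1 144.8] [ 897  546   67   69 3610] [0.0872 0.0542]
top [252.5 153.3] [ 978  582   69   67 3624] [0.0577 0.0019]
top [272.8 162.1] [1058  615   70   70 3677] [ 0.0274 -0.0497]
top [234.8 166.5] [ 907  634   69   68 3727] [0.0269 0.0528]
[[  0.  105.3  61.3  61.  120.8]
 [105.3   0.   60.  119.8  60.4]
 [ 61.3  60.    0.   59.8  59.5]
 [ 61.  119.8  59.8   0.  102.5]
 [120.8  60.4  59.5 102.5   0. ]]
side [283.  166.9] [1102  653   65   34 1646] [0.0851 0.051 ]
side [265.5 171.7] [1031  672   67   35 1826] [0.0259 0.0501]
side [284.2 176.9] [1104  692   70   36 1956] [ 0.0567 -0.0013]
side [303.9 182.9] [1182  715   72   37 2046] [ 0.0855 -0.0554]
side [284.8 187.9] [1104  734   74   39 2264] [ 0.0263 -0.0526]
[[  0.   59.3  59.5 106.4 119.1]
 [ 59.3   0.   60.  121.2 102.7]
 [ 59.5  60.    0.   61.3  59.6]
 [106.4 121.2  61.3   0.   59.3]
 [119.1 102.7  59.6  59.3   0. ]]
```

```bash
python3 -c "
from bench import r
print(r.close_job())"
```

```text
the job is handed in; nothing more can be done
None
```

The five jars stand upright in one tight block with the fence snug against them. I handed the job in after about 32 s of the 72 s; no verdict was reported.

**What I did:** I gripped the loose jar, straightened it and pushed it in between the two rear jars until it seated. Then I set both table jars in the free front places and slid the fence in with closed fingers until it stopped dead, about 37 N forward and 47 N at the wrist in all.

**Last checks:**
- **Block:** lid centres in both cameras put the middle jar 59.5–61.3 mm from all four others. All jars lie at tray x of 26 mm or more and within 56 mm of the centre line.
- **Fence:** the two cameras put its front at tray x −20.0 and −16.4 mm, averaging a value of about 0.100. The side camera alone gives 0.0985, still above 0.0965.
- **Bystanders:** the dish and the small bottle look unmoved in the last enlarged picture. I did not measure any of the four bystanders again, nor look again at the polish bottle and nail file after the final push. The arm only passed well above them.

**Disagreements:** my outline-fitting routine scattered more, giving 57.5–66.1 mm to the middle jar and inconsistent turn angles. I trusted the lid centres and the enlarged pictures instead. The two cameras also differ from each other by 2–4 mm.

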